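# Park the meat mallet in its stand

## Robot

A 6-joint arm with a two-finger parallel gripper is mounted at the origin on a cart in front of the work surface, level with it; the furniture and walls round the work are solid. World frame = base frame: x ahead of the robot, y to its left, z up, the work surface at z = 0. Lengths are in m, angles in rad, forces in N, time in s.
With the tool pointing down it reaches from about 0.375 to 0.75 m from the base axis. Payload 9 kg.
Tool frame: the origin (TCP) lies midway between the tips of the shut fingers; the grasp point (between the pads) lies 19 mm behind it; z points along the fingers, y is the line along which they close (so a half turn about z gives the same grasp; the last joint's range is limited). The gripper opens to 85 mm and grips with 20 to 120 N. Pads are 22 mm wide; open, the fingers measure 114 mm over their backs; the gripper's body (76 mm by 85 mm) begins 54 mm behind the grasp point. The pads swing forward as they close: fully open they stand 13 mm farther back than shut.
Start: joints at [-1.359, 0.104, 0.097, 1.564, 0, 1.353], TCP at [0.25, -0.545, 0.198] pointing down, gripper open.
Joint ranges: [-2.99, 2.99], [-0.84, 1.86], [-1.1, 1.16], [-1.84, 2.11], [-1.51, 1.56], [-3.14, 3.14]. Speed limits (rad/s): [2.22, 2.22, 2.57, 3.14, 3.14, 3.14].

## Interface

Orientations are given as [roll, pitch, yaw] about the fixed x, y, z axes, in that order (R = Rz(yaw) Ry(pitch) Rx(roll)).
In Python, from plant import r gives the robot as it stands.
- The arm moves only by the tool apply_moves, never from a script. Its argument "commands" is a list of rows, each a list of 3 entries, a list of its own where there are three numbers: the opening, from 0 (shut) to 1 (fully open), then the shift along the tool's x, y, z normalised to -1 to 1, where 1 is 300 mm, then the turn, a rotation vector about the tool's x, y, z normalised to -1 to 1, where 1 is 360 degrees. A call has 1 to 12 rows; each row is the pose to reach, as a shift and turn from the pose commanded when the call began, along the tool's axes at that moment, turning the shorter way round; what a row does not reach only later rows make up. A row lasts 1/12 s, in which the tool goes at most 41.7 mm and 7.16 degrees, less where a joint would pass 70% of its speed; a pose out of reach is approached as far as the arm can. A call with a number of a shift or a turn outside -1 to 1 is refused whole. A call with a gripper value outside its range is refused whole. The fingers move at their own pace and stop on an object; the grip force is fixed at half the most. Time passes only in rows, so rows that repeat a pose let the fingers close. It gives the time, the measured TCP pose, the force, the opening and the grip force at its end, in the units of the state.
- r.get_state(): the state, without advancing time (a new reading comes with each control period).
- r.capture(name): name is "scene" or "top" or "wrist"; returns the picture (420x560x3 uint8, red, green, blue); there is no depth.
- r.camera_params(name): a dict with "fx", "fy", "cx", "cy" (pixels), "k1" (the pictures are not rectified: a ray, as slopes to the right and down, at radius r is drawn at 1 + k1 r^2 times it, then the intrinsics apply), "position" and "attitude" of the camera in the world. Camera axes: x right, y up, looking along -z (the intrinsics and any distortion apply to the point x, -y, -z); pixel columns grow to the right and rows downward; lengths in m; the calibration is good to about 2 mm. A picture is of the moment at which its call begins: read the wrist's pose just before it. camera_params takes no time and is no camera call; for the wrist camera it gives the pose at the moment of the call.
- r.hand_in(): hands the job in; it is judged then, once.
The state is a dict: "time": time; "q": joint angles; "joint_vel": joint speeds; "joint_efforts": joint torques, N m; "ee_pos": TCP position; "tool_rot": TCP orientation; "ft_force": force on the tool from outside, world axes, zero at the start; "wrist_torque": the same for the moment, N m; "opening": finger opening in m; "grip_force": force on a finger pad.
Only numpy, scipy, OpenCV 4.12 (cv2) and the standard library are available. Lean on these libraries where they do the work, as an engineer would, in place of code of your own. Each camera call takes 0.05 s, during which the arm holds its last target. There are 200 camera calls.

## Task

The meat mallet has drained; put it away in its wire-collar tool stand. Lift it out of the steel draining cup, lower it handle first down through the collar and press it home until its head sits level on the collar and the sprung catch has clicked in under the head; then let go. The collar is clamped at whatever height it was last left, so feel your way down and do not force the mallet; leave the draining cup standing where it is and the other things in place.

Things in the scene. Friction and masses are not known exactly. Their poses are not given: they have to be found in the camera images.
- mallet_head (a point): Meat mallet, 156 mm long, about 0.3 kg (varies): a steel head (56 mm along x, 38 mm along y, 40 mm high, one x face toothed) on a wooden handle. This point is the centre of the head; z runs from the handle's end to the head. It leans about 0.36 rad, head up, out of the draining cup (head over the cup's -x side), loose, so it shifts when gripped. It may go into the stand either way round.
- mallet_tip (a point): Handle's end, 136 mm below the head's centre. The handle is 24 mm along x by 16 mm along y with rounded sides; the last 36 mm taper to 18 x 16 mm with a domed end. The wood ends 96 mm from the tip; from there to the underside of the head (116 mm) is a round steel neck 15 mm thick, the groove for the catch. Pushing the handle down past the catch takes about 5 to 11 N; its weight is not enough.
- stand: Fixed steel stand; origin under the middle of its base plate (100 x 104 x 8 mm); a post 194 mm high at x = +35 mm. It carries the collar, a cage of 6 mm wire, 32 mm deep, oblong opening 27 mm along x by 19 mm along y, rim up to 20 mm from its axis. The collar's top is 130 to 174 mm above the worktop: height not given, to be felt or seen. It yields about 1 mm per 8 N downwards.
- collar_axis (a point): Point on the base plate, 8 mm above the worktop, straight below the collar, whose axis rises vertically here; 25 mm in front (-x) of the stand's origin. Axes as the stand's: the mallet's x axis must lie along this x axis, either way round. The collar's catch, a sprung 10 mm ball 17 mm below its top on the post's side, is pushed back 3 to 6 mm (7 N) by the handle and springs out again into the neck.
- cup: Round steel cutlery-draining cup, loose, 0.5 kg, 78 mm high, rim 54 mm, foot 62 mm and inside 45 mm across, inner floor 6 mm up; origin under its centre. The mallet stands in it.
- glass_cup: Small clear glass, 72 mm wide, 62 mm high, loose, origin under its centre; to be left alone.
- saucer: Clear glass saucer, 137 mm wide, 16 mm high, loose, origin under its centre; to be left alone.
- teaspoon: Teaspoon, 137 mm long, 13 mm high, lying loose, origin under its centre; to be left alone.
- bottle_opener: Bottle opener with a white handle, 174 mm long, 20 mm high, lying loose, origin under its centre; to be left alone.
There are look-alikes about, which are no part of the job. What is shaped like the cup but blue or pink is not meant.

How it is judged:
By the outcome, as a careful person would: the job done as asked, in the order asked, and still so for the second after the job is handed in, with the robot touching nothing.
It also fails if it takes over 72 s, if anything falls off the work surface, if the arm or the gripper's body presses on something with over 40 N, if the wrist force passes 120 N, or if a joint passes its speed limit or range.

## Working session

There is one attempt and no reset: what is moved stays moved. The work goes in short steps, Python scripts to look and compute and a tool call to move; the robot and the scene stay as the last step left them, time stands still between calls to the robot, and variables do not carry over. Pictures are saved under pics/ and viewed, at most 10 in all, crops included, and the job is handed in when it is done.

Besides the shell and the picture viewer there is one more tool, called after ">>>" as name(argument=value, ...) on one line, values as JSON. apply_moves: Moves the arm, as the interface text tells. Scaled input: -1 to 1 covers 300 mm each way for a shift and 360 degrees each way for a turn. Its arguments: {"type":"object","properties":{"commands":{"type":"array","items":{"type":"array"}}},"required":["commands"]}

```bash
ls; mkdir -p pics
python3 - <<'E'
from plant import r
import cv2,numpy as np
s=r.get_state();print(s)
for n in("scene","top","wrist"):
    print(n,r.camera_params(n))
    im=r.capture(n);cv2.imwrite(f"pics/{n}0.png",im[...,::-1])
E
```

```text
pics
{'time': 0.0, 'q': array([-1.35870790e+00,  1.04713856e-01,  9.64517524e-02,  1.56387122e+00,
       -1.10651123e-05,  1.35312143e+00]), 'joint_vel': array([-9.80373659e-05, -1.03088039e-04,  7.23327692e-05,  1.31128463e-04,
       -4.55309132e-04, -7.12913413e-04]), 'joint_efforts': array([-1.65586767e-03, -5.56931233e+01,  5.03650439e+01,  1.72347960e-02,
       -3.39222388e-04,  3.02425583e-06]), 'ee_pos': array([ 0.24993199, -0.54505708,  0.19710418]), 'tool_rot': array([-3.14028482e+00, -2.77933899e-04,  4.29763151e-01]), 'ft_force': array([-0.36095317,  0.15008942,  0.23045355]), 'wrist_torque': array([ 0.05108562, -0.01501334, -0.03008309]), 'grip_force': 0.0, 'opening': 0.08549696838723957}
scene {'fx': 431.80028254710624, 'fy': 431.80028254710624, 'cx': 279.72604380605685, 'cy': 210.84995523673942, 'k1': -0.022604598075204405, 'position': array([0.11714538, 0.62455714, 0.77435181]), 'attitude': array([ 8.01930161e-01, -1.74340635e-03, -2.49830271e+00])}
top {'fx': 412.21196150551435, 'fy': 412.21196150551435, 'cx': 286.65537590862556, 'cy': 209.9718477255041, 'k1': 0.027698451100788404, 'position': array([0.45048173, 0.04561699, 1.14186653]), 'attitude': array([ 0.09152409,  0.0093249 , -1.55996154])}
wrist {'fx': 335.93750390929097, 'fy': 335.93750390929097, 'cx': 281.28919089819703, 'cy': 205.56452333987323, 'k1': -0.012204213695373117, 'position': array([ 0.32434104, -0.51165706,  0.3737802 ]), 'attitude': array([-0.32516983,  0.00185201, -1.14097596])}
```

View pics/scene0.png

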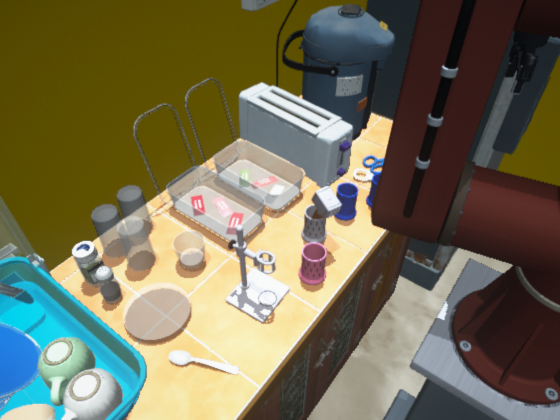

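View pics/top0.png

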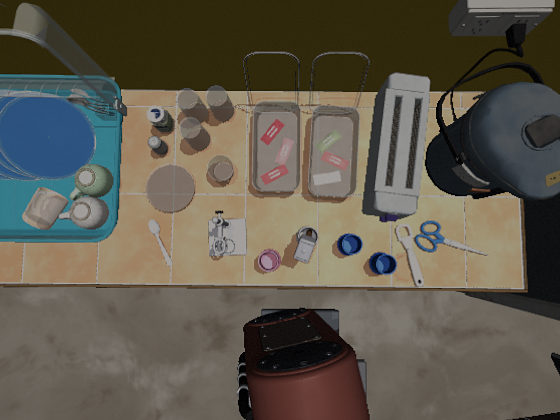

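The mallet stands in the grey steel cup at scene (314,222), with its head at (328,202); in top they are at (302,255) and (307,237). Things that could be mistaken for the cup, by scene and top pixel:
- Pink cup: scene (313,263), top (268,260)
- Blue cups: scene (346,200) and (375,190), top (349,244) and (382,263)

I choose the grey one holding the mallet. The stand is at scene (258,280), top (225,238). Next is a close crop of both.

Run:
```python
import cv2,numpy as np
a=cv2.imread("pics/scene0.png")[180:330,215:355];b=cv2.imread("pics/top0.png")[200:280,200:330]
a=cv2.resize(a,None,fx=4,fy=4,interpolation=cv2.INTER_CUBIC)  #560x600
cv2.imwrite("pics/ca.png",a)
b=cv2.resize(b,None,fx=6,fy=6,interpolation=cv2.INTER_CUBIC)
cv2.imwrite("pics/cb.png",b)
```

```text
(no output)
```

View pics/ca.png

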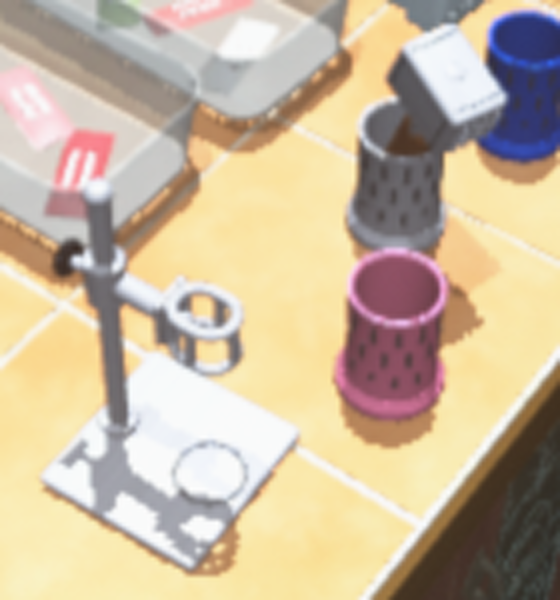

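View pics/cb.png

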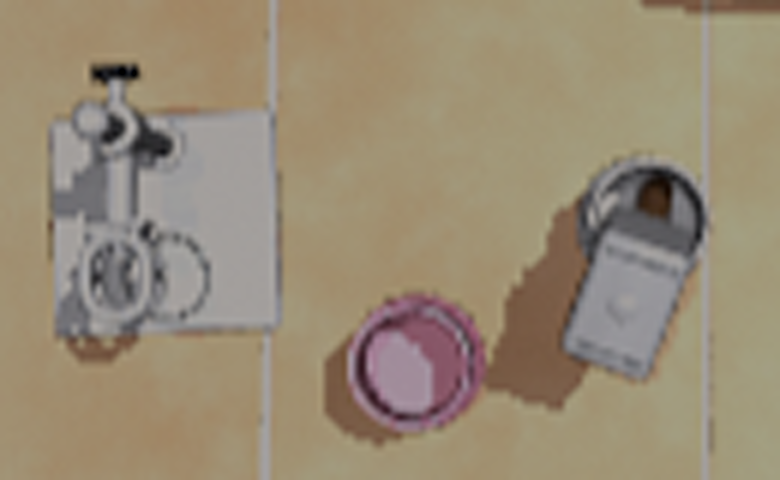

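The crop confirms the choice: the brown handle goes into the grey steel cup, and the head leans toward the robot. The collar ring is at crop (203,305), and the base circle below it at (210,472). Next I triangulate.

```bash
cat > h.py <<'E'
import numpy as np,cv2
from plant import r
from scipy.spatial.transform import Rotation as R
from scipy.optimize import least_squares
def E(a): return R.from_euler('xyz',a)
def proj(c,P):
    p=E(c['attitude']).inv().apply(np.atleast_2d(P)-c['position'])
    u=np.c_[p[:,0],-p[:,1]]/-p[:,2:]; u=u*(1+c['k1']*(u**2).sum(1,keepdims=True))
    return u*[c['fx'],c['fy']]+[c['cx'],c['cy']]
def ray(c,px):
    d=(np.atleast_2d(px)-[c['cx'],c['cy']])/[c['fx'],c['fy']]; u=d.copy()
    for _ in range(8): u=d/(1+c['k1']*(u**2).sum(1,keepdims=True))
    return E(c['attitude']).apply(np.c_[u[:,0],-u[:,1],-np.ones(len(u))])
def onz(c,px,z):
    d=ray(c,px); return c['position']+d*((z-c['position'][2])/d[:,2:])
def tri(cs,pxs):
    f=lambda P:np.concatenate([proj(c,P)[0]-p for c,p in zip(cs,pxs)])
    s=least_squares(f,[.45,0,.1]); return s.x,np.abs(s.fun).max()
def up(px,f,o): return (np.array(px,float)+.5)/f-.5+np.array(o)
E
python3 - <<'E'
from h import *
S=r.camera_params("scene");T=r.camera_params("top")
A=lambda *p:up(p,4,(215,180)); B=lambda *p:up(p,6,(200,200))
print("collar",tri([S,T],[A(203,305),B(119,275)]))
print("circle z8",onz(S,A(210,472),.008),onz(T,B(172,277),.008))
print("plate top-view",onz(T,np.array([B(52,120),B(272,110),B(280,325),B(55,332)]),.008))
print("plate scene",onz(S,np.array([A(42,477),A(195,567),A(299,435),A(150,352)]),.008))
print("posttop",tri([S,T],[A(98,190),B(90,122)]))
print("cuprim",tri([S,T],[A(402,131),B(643,215)]))
print("cup rim z78",onz(S,A(402,131),.078),onz(T,B(643,215),.078))
# head top corners
for n,a,b in [("c1",(455,28),(608,238)),("c2",(504,98),(567,350)),("c3",(455,140),(640,380)),("c4",(402,68),(692,262))]:
    print(n,tri([S,T],[A(*a),B(*b)]))
E
```

```text
collar (array([0.45473685, 0.21736526, 0.14449762]), np.float64(0.1221132886164753))
circle z8 [[0.45418705 0.21717377 0.008     ]] [[0.45432148 0.21640072 0.008     ]]
plate top-view [[0.52565013 0.27331511 0.008     ]
 [0.5312702  0.17224757 0.008     ]
 [0.43302812 0.16658766 0.008     ]
 [0.42881612 0.26914529 0.008     ]]
plate scene [[0.5230467  0.27295445 0.008     ]
 [0.42494699 0.26683082 0.008     ]
 [0.43052245 0.169654   0.008     ]
 [0.53069807 0.17411181 0.008     ]]
posttop (array([0.51281089, 0.22190137, 0.1905471 ]), np.float64(0.048063335422313))
cuprim (array([0.48106905, 0.00314484, 0.07754597]), np.float64(0.6716048590708965))
cup rim z78 [[0.47948313 0.00277805 0.078     ]] [[0.48272358 0.00412618 0.078     ]]
c1 (array([0.45863363, 0.01468343, 0.17687516]), np.float64(5.38823144752098))
c2 (array([0.41556462, 0.03070894, 0.16211766]), np.float64(4.846969851387087))
c3 (array([0.42629155, 0.01321384, 0.10921622]), np.float64(5.195486138960462))
c4 (array([ 0.47484061, -0.00733201,  0.12095632]), np.float64(5.322333857687681))
```

Run:
```python
from h import *
S=r.camera_params("scene");T=r.camera_params("top")
A=lambda *p:up(p,4,(215,180)); B=lambda *p:up(p,6,(200,200))
a=[A(455,28),A(402,68),A(504,98),A(455,140)];b=[B(692,262),B(608,238),B(640,380),B(567,350)]
for x,y in zip(a,b): print(tri([S,T],[x,y]))
# top corners in head frame: +x-y, +x+y, -x-y, -x+y, z=+20 ; pose fit
L=np.array([[28,-19,20],[28,19,20],[-28,-19,20],[-28,19,20]])/1e3
for tilt in (None,.36):
    def un(v): return v[:3],R.from_euler('ZY',[v[3],-v[4] if tilt is None else -tilt])
    def f(v):
        p,q=un(v);P=q.apply(L)+p
        return np.r_[(proj(S,P)-a).ravel(),(proj(T,P)-b).ravel(),[0]]
    s=least_squares(f,[.44,.01,.14,-.2,.36]);p,q=un(s.x)
    print(s.x,np.round(s.fun,1),"tip",p-.136*q.apply([0,0,1]))
```

```text
(array([ 0.46126825, -0.01280693,  0.15535082]), np.float64(0.3023603655256579))
(array([0.47170593, 0.02094894, 0.14443824]), np.float64(0.16428670555819735))
(array([0.4152184 , 0.00771596, 0.14405248]), np.float64(0.17009349408527896))
(array([0.42636219, 0.03685187, 0.12892031]), np.float64(0.13415769536055677))
[ 0.44982466  0.010871    0.12383582 -0.31896273  0.32987516] [-0.9  0.8 -1.3 -2.7  1.8  2.9  0.5 -0.6  0.3 -0.4 -0.7 -1.5  1.6  0.8
 -1.1  0.7  0. ] tip [ 0.49165643 -0.00294346 -0.00483144]
[ 0.45035902  0.01073959  0.12403724 -0.31196593  0.36      ] [-0.9  0.6 -1.2 -2.8  1.7  3.   0.5 -0.4  0.3 -0.3 -0.8 -1.4  1.7  0.7
 -1.   0.6  0. ] tip [ 0.49595583 -0.00396522 -0.00324473]
```

```bash
cat >> h.py <<'E'
def rel(p0,r0,p1,r1):
    "tool-axes shift /0.3 and turn /360deg from pose 0 to pose 1 (euler or Rotation)"
    a=r0 if isinstance(r0,R) else E(r0); b=r1 if isinstance(r1,R) else E(r1)
    print("shift",np.round(a.inv().apply(np.array(p1)-p0)/.3,4).tolist(),"turn",np.round((a.inv()*b).as_rotvec()/(2*np.pi),4).tolist())
E
python3 - <<'E'
from h import *
rel([.25,-.545,.198],[np.pi,0,.43],[.43,.01,.27],[np.pi,0,2.83])
c=r.camera_params("wrist");s=r.get_state();q=E(s['tool_rot'])
print("cam in tool",q.inv().apply(c['position']-s['ee_pos']),(q.inv()*E(c['attitude'])).as_rotvec())
E
```

```text
shift [1.3166, -1.4315, -0.24] turn [-0.0, 0.0, -0.382]
cam in tool [ 0.08160785  0.00040328 -0.17656906] [2.04573485 2.0454911  0.33649343]
```

>>> apply_moves(commands=[[1, [0.66, -0.715, -0.24], [0, 0, -0.19]], [1, [0.66, -0.715, -0.24], [0, 0, -0.19]], [1, [0.66, -0.715, -0.24], [0, 0, -0.19]], [1, [0.66, -0.715, -0.24], [0, 0, -0.19]], [1, [0.66, -0.715, -0.24], [0, 0, -0.19]], [1, [0.66, -0.715, -0.24], [0, 0, -0.19]], [1, [0.66, -0.715, -0.24], [0, 0, -0.19]], [1, [0.66, -0.715, -0.24], [0, 0, -0.19]], [1, [0.66, -0.715, -0.24], [0, 0, -0.19]], [1, [0.66, -0.715, -0.24], [0, 0, -0.19]], [1, [0.66, -0.715, -0.24], [0, 0, -0.19]], [1, [0.66, -0.715, -0.24], [0, 0, -0.19]]])

```text
time: 1.15
ee_pos: [0.3406, -0.2679, 0.2698]
tool_rot: [-3.141, -0.0, 1.621]
ft_force: [-0.1, 0.2, 0.9]
opening: 0.0853
grip_force: 0.0
```

Run:
```python
from h import *
s=r.get_state();print(s['time'],s['ee_pos'],s['tool_rot'])
rel(s['ee_pos']+[0,0,.001],s['tool_rot'],[.43,.01,.27],[np.pi,0,2.83])
```

```text
1.15 [ 0.34060949 -0.26787916  0.26977138] [-3.14149663e+00 -9.15155402e-05  1.62114093e+00]
shift [0.9101, 0.3442, 0.0026] turn [-0.0, -0.0, -0.1924]
```

>>> apply_moves(commands=[[1, [0.91, 0.344, 0], [0, 0, -0.1924]], [1, [0.91, 0.344, 0], [0, 0, -0.1924]], [1, [0.91, 0.344, 0], [0, 0, -0.1924]], [1, [0.91, 0.344, 0], [0, 0, -0.1924]], [1, [0.91, 0.344, 0], [0, 0, -0.1924]], [1, [0.91, 0.344, 0], [0, 0, -0.1924]], [1, [0.91, 0.344, 0], [0, 0, -0.1924]], [1, [0.91, 0.344, 0], [0, 0, -0.1924]], [1, [0.91, 0.344, 0], [0, 0, -0.1924]], [1, [0.91, 0.344, 0], [0, 0, -0.1924]], [1, [0.91, 0.344, 0], [0, 0, -0.1924]], [1, [0.91, 0.344, 0], [0, 0, -0.1924]]])

```text
time: 2.15
ee_pos: [0.4293, 0.01, 0.2697]
tool_rot: [-3.142, -0.0, 2.827]
ft_force: [0.2, 0.1, 0.2]
opening: 0.0854
grip_force: 0.0
```

Run:
```python
from h import *
import pickle
s=r.get_state();c=r.camera_params("wrist");im=r.capture("wrist")
print(s['ee_pos'],s['tool_rot'],c['position'])
pickle.dump(c,open("w1.pkl","wb"));cv2.imwrite("pics/w1.png",im[...,::-1])
cv2.imwrite("pics/w1b.png",cv2.resize(im[...,::-1],(800,600),interpolation=cv2.INTER_CUBIC))
```

```text
[0.42926759 0.00997301 0.26970561] [-3.14152809e+00 -3.66334145e-04  2.82749513e+00] [0.35079118 0.0347332  0.4462827 ]
```

View pics/w1b.png

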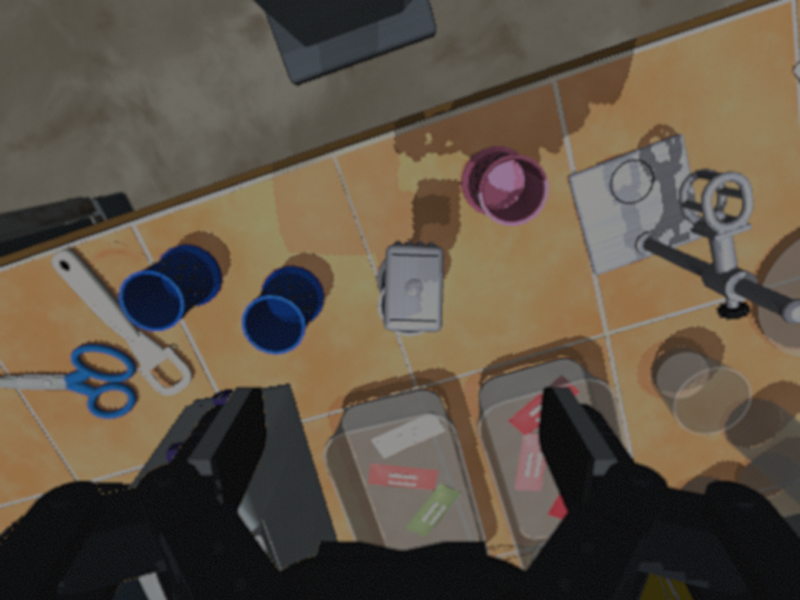

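The wrist view shows the mallet head near (413,287) of 800x600, between the pink cup at (503,187) and a blue cup at (275,322). The collar ring is at (726,200) and the base circle at (633,181). I'll zoom in on both.

Run:
```python
import cv2,numpy as np
a=cv2.imread("pics/w1.png")
h=cv2.resize(a[160:240,255:325],None,fx=6,fy=6,interpolation=cv2.INTER_CUBIC) # 420x480
g=cv2.resize(a[90:210,435:530],None,fx=4,fy=4,interpolation=cv2.INTER_CUBIC) # 380x480
cv2.imwrite("pics/w1c.png",np.hstack([h,g]))
```

```text
(no output)
```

View pics/w1c.png

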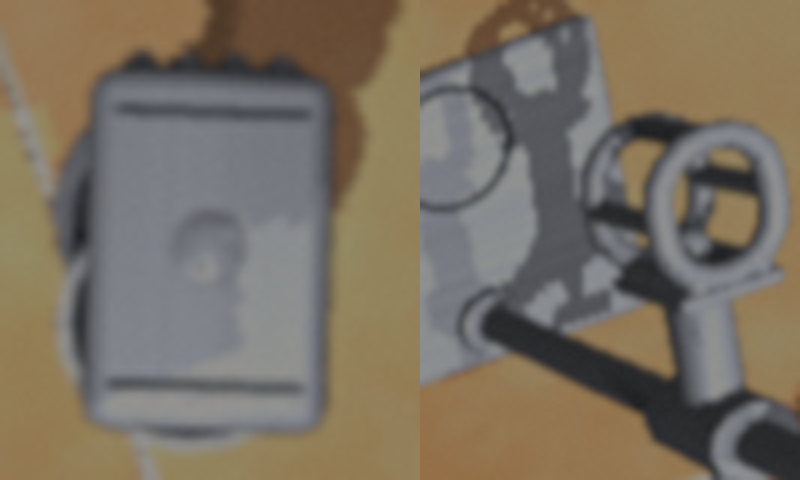

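Run:
```python
from h import *
import pickle
S=r.camera_params("scene");T=r.camera_params("top");W=pickle.load(open("w1.pkl","rb"))
A=lambda *p:up(p,4,(215,180)); B=lambda *p:up(p,6,(200,200)); C=lambda *p:up(p,6,(255,160));G=lambda x,y:up((x-420,y),4,(435,90))
a=[A(455,28),A(402,68),A(504,98),A(455,140)];b=[B(692,262),B(608,238),B(640,380),B(567,350)];c=[C(92,428),C(323,430),C(97,77),C(326,79)]
L=np.array([[28,-19,20],[28,19,20],[-28,-19,20],[-28,19,20]])/1e3
def un(v): return v[:3],R.from_euler('ZYX',v[3:])
def f(v):
    p,q=un(v);P=q.apply(L)+p
    return np.r_[.7*(proj(S,P)-a).ravel(),.7*(proj(T,P)-b).ravel(),1.5*(proj(W,P)-c).ravel(),10*(v[4]+.36)/.05*.1]
s=least_squares(f,[.44,.01,.14,-.3,-.36,0]);p,q=un(s.x)
print(np.round(s.x,4),np.round(s.fun,1),"tip",p-.136*q.apply([0,0,1]),"axis",q.apply([0,0,1]))
for x,y,z in zip(a,b,c):print(tri([S,T,W],[x,y,z]))
print("collar",tri([S,T,W],[A(203,305),B(119,275),G(716,205)]),tri([S,W],[A(203,305),G(716,205)]),tri([T,W],[B(119,275),G(716,205)]))
print("circle",onz(W,G(452,148),.008), "posttop?",)
print("corner",onz(W,[G(587,15),G(650,305)],.008))
```

```text
[ 0.4511  0.0054  0.1241 -0.3227 -0.3388 -0.2467] [-0.9 -0.7 -1.7 -1.7  0.9  1.  -0.7 -0.2  0.3 -0.7  0.  -2.2  1.1  0.1
 -0.2 -0.8  0.   0.5  0.1 -0.5 -0.4 -1.4 -0.   0.2  0.4] tip [ 4.82121244e-01 -3.99531017e-02 -2.36768565e-04] axis [-0.22818326  0.33382386  0.91460048]
(array([ 0.46297508, -0.01291935,  0.15684726]), np.float64(0.8816321701040124))
(array([0.47638376, 0.02087444, 0.14900756]), np.float64(2.4361690325918346))
(array([0.41477354, 0.00442504, 0.14105567]), np.float64(1.2297140025320346))
(array([0.42773926, 0.03741437, 0.1301054 ]), np.float64(0.6939044845535136))
collar (array([0.45320726, 0.21706363, 0.14288673]), np.float64(0.8633978706100152)) (array([0.45295518, 0.21687539, 0.14318506]), np.float64(1.02624539646132)) (array([0.45361699, 0.21862369, 0.1398876 ]), np.float64(0.34811101023311153))
circle [[0.45320196 0.21863955 0.008     ]] posttop?
corner [[0.42574278 0.26557729 0.008     ]
 [0.52445291 0.27328302 0.008     ]]
```

Run:
```python
from h import *
import pickle
S=r.camera_params("scene");T=r.camera_params("top");W=pickle.load(open("w1.pkl","rb"))
A=lambda *p:up(p,4,(215,180)); B=lambda *p:up(p,6,(200,200)); C=lambda *p:up(p,6,(255,160))
a=[A(455,28),A(402,68),A(504,98),A(455,140)];b=[B(692,262),B(608,238),B(640,380),B(567,350)];c=[C(92,428),C(323,430),C(97,77),C(326,79)]
L=np.array([[28,-19,20],[28,19,20],[-28,-19,20],[-28,19,20]])/1e3
def un(v): return v[:3],R.from_euler('ZYX',v[3:])
def f(v):
    p,q=un(v);P=q.apply(L)+p;t=p-.136*q.apply([0,0,1])
    return np.r_[.7*(proj(S,P)-a).ravel(),.7*(proj(T,P)-b).ravel(),1.*(proj(W,P)-c).ravel(),(v[4]+.36)/.03,v[5]/.04,(t[2]-.009)/.003]
s=least_squares(f,[.44,.01,.14,-.3,-.36,0]);p,q=un(s.x)
print(np.round(s.x,4),np.round(s.fun,1),"tip",p-.136*q.apply([0,0,1]),"axis",q.apply([0,0,1]))
v=s.x.copy()
print([np.round(proj(c_,p+q.apply([0,0,-.02-.03])),1) for c_ in(S,T,W)], B(655,195),A(405,135))
for n,cam in(("scene",S),("top",T)):
    im=cv2.imread(f"pics/{n}0.png")
    K=np.array([[x,y,z] for x in(-28,28) for y in(-19,19) for z in(-20,20)])/1e3
    P=proj(cam,q.apply(K)+p);ax=proj(cam,p-q.apply([0,0,1])*np.linspace(.02,.136,6)[:,None])
    o=(215,180) if n=="scene" else (200,200)
    a0=cv2.resize(im[o[1]:o[1]+80 if n=="top" else 260, (o[0]+90 if n=="scene" else 270):(355 if n=="scene" else 330)],None,fx=6,fy=6,interpolation=cv2.INTER_CUBIC)
    ox=(o[0]+90 if n=="scene" else 270);oy=o[1]
    for x,col in((P,(0,255,0)),(ax,(0,0,255))):
        for k in x: cv2.circle(a0,tuple(int(i) for i in ((k-[ox,oy]+.5)*6-.5)),4,col,-1)
    globals()[n]=a0
hh=max(scene.shape[0],top.shape[0])
cv2.imwrite("pics/fit.png",np.hstack([cv2.copyMakeBorder(i,0,hh-i.shape[0],0,10,0) for i in(scene,top)]))
```

```text
[ 0.4525  0.0093  0.1269 -0.3233 -0.402  -0.0258] [-0.6 -0.8 -1.  -3.1  0.9  1.4 -0.3 -1.   0.4 -0.5 -0.3 -1.4  1.3 -0.
 -0.5 -0.3 -0.9  0.   1.3  0.  -1.  -0.8  0.9 -0.6 -1.4 -0.6 -2.4] tip [ 0.50186486 -0.01089272  0.00177707] axis [-0.36270558  0.14867871  0.91996701]
[array([[318.6, 212.9]]), array([[307.6, 240.1]]), array([[286.3, 206.8]])] [308.75       232.08333333] [315.875 213.375]
```

View pics/fit.png

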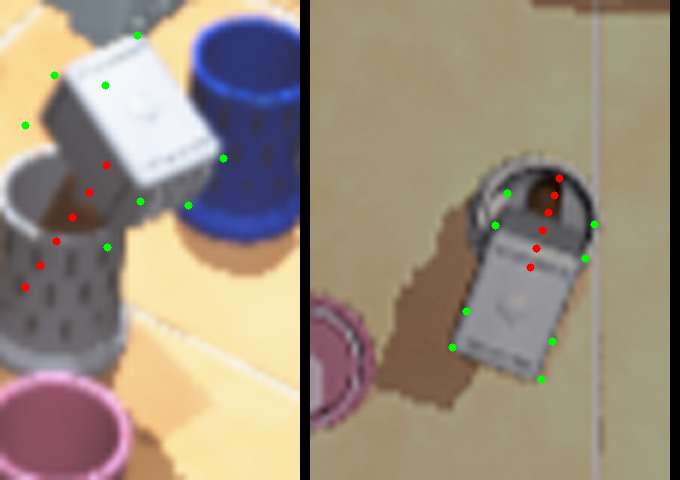

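The fit picture shows that I picked the scene corners of the white top face wrongly. They should be (65,72), (145,40), (218,152) and (140,190) in this crop. I'll refit.

Run:
```python
from h import *
import pickle
S=r.camera_params("scene");T=r.camera_params("top");W=pickle.load(open("w1.pkl","rb"))
D=lambda *p:up(p,6,(305,180)); B=lambda *p:up(p,6,(200,200)); F=lambda x,y:up((x-310,y),6,(270,200)); C=lambda *p:up(p,6,(255,160))
a=[D(145,38),D(64,72),D(221,152),D(139,191)];b=[F(580,265),F(493,233),F(540,381),F(453,348)];c=[C(92,428),C(323,430),C(97,77),C(326,79)]
for x,y,z in zip(a,b,c):print(tri([S,T,W],[x,y,z]))
L=np.array([[28,-19,20],[28,19,20],[-28,-19,20],[-28,19,20]])/1e3
def un(v): return v[:3],R.from_euler('ZYX',v[3:])
for w in (0,1):
    def f(v):
        p,q=un(v);P=q.apply(L)+p;t=p-.136*q.apply([0,0,1])
        return np.r_[(proj(S,P)-a).ravel(),(proj(T,P)-b).ravel(),1.*(proj(W,P)-c).ravel(),w*(v[4]+.36)/.03,w*v[5]/.04,w*(t[2]-.009)/.003]
    s=least_squares(f,[.44,.01,.14,-.3,-.36,0]);p,q=un(s.x)
    print(np.round(s.x,4),np.round(s.fun,1),"tip",p-.136*q.apply([0,0,1]),"axis",q.apply([0,0,1]))
    print("handle pt",proj(T,p+q.apply([[0,0,-.07],[0,0,-.1]])),F(545,195))
```

```text
(array([ 0.46179256, -0.01234023,  0.15992664]), np.float64(0.8865841243089108))
(array([0.47351903, 0.02141983, 0.15971609]), np.float64(0.7105534680435994))
(array([0.41486284, 0.00361164, 0.13880748]), np.float64(0.26578513283510574))
(array([0.42682105, 0.03764116, 0.13770729]), np.float64(0.7084623305619857))
[ 0.4532  0.0102  0.1295 -0.3309 -0.4604  0.037 ] [-0.7 -1.1 -0.8 -0.6  0.3  1.2  0.4  1.3  1.  -0.7  0.4 -0.5  0.3 -0.4
 -0.1  0.1 -1.4  0.1  1.3  0.3 -1.  -0.5  1.  -0.6 -0.   0.  -0. ] tip [ 0.51197052 -0.00471265  0.00779631] axis [-0.43195746  0.10930535  0.89524583]
handle pt [[307.20885863 235.26732808]
 [308.06177388 230.72481507]] [308.75       232.08333333]
[ 0.4519  0.01    0.1299 -0.3311 -0.4     0.0048] [-0.8 -1.2 -1.1 -0.4  0.7  0.5  0.6  0.9  1.1 -0.8  0.4 -0.9  0.1  0.1
 -0.2  0.3 -1.3  0.4  1.3  0.7 -1.  -1.   1.3 -0.7 -1.3  0.1 -1.4] tip [ 0.50216399 -0.00659532  0.00466478] axis [-0.36979572  0.12207936  0.92105796]
handle pt [[307.57272379 237.48152442]
 [308.54248245 233.59651028]] [308.75       232.08333333]
```

```bash
cat >> h.py <<'E'
HEAD=np.array([.452,.010,.130]); QM=R.from_euler('ZYX',[-.331,-.40,0]); FL=R.from_matrix(np.diag([-1,1,-1]))  # tool = mallet*FL
E
python3 - <<'E'
from h import *
z=QM.apply([0,0,1]);s=r.get_state();p0=s['ee_pos']+[0,0,.0008];q0=E([np.pi,0,2.83])
q1=QM*FL;print(q1.as_euler('xyz'))
rel(p0,q0,HEAD+.06*z,q1)
E
```

```text
[-3.14159265  0.4         2.81059265]
shift [0.0059, 0.0253, 0.2842] turn [0.0006, -0.0637, 0.003]
```

>>> apply_moves(commands=[[1, [0.006, 0.025, 0.284], [0, -0.0637, 0.003]], [1, [0.006, 0.025, 0.284], [0, -0.0637, 0.003]], [1, [0.006, 0.025, 0.284], [0, -0.0637, 0.003]], [1, [0.006, 0.025, 0.284], [0, -0.0637, 0.003]], [1, [0.006, 0.025, 0.284], [0, -0.0637, 0.003]], [1, [0.006, 0.025, 0.284], [0, -0.0637, 0.003]]])

```text
time: 2.7
ee_pos: [0.4648, 0.0265, 0.1888]
tool_rot: [-3.129, 0.358, 2.81]
ft_force: [0.5, -0.9, -0.0]
opening: 0.0855
grip_force: 0.0
```

Run:
```python
from h import *
s=r.get_state();z=QM.apply([0,0,1]);print(s['q'],s['ee_pos'],HEAD+.06*z)
rel(s['ee_pos']+[0,0,.0008],s['tool_rot'],HEAD-.02*z,QM*FL)
c=r.camera_params("wrist");im=r.capture("wrist")
import pickle;pickle.dump(c,open("w2.pkl","wb"))
cv2.imwrite("pics/w2.png",im[...,::-1])
cv2.imwrite("pics/w2b.png",cv2.resize(im[100:310,130:410,::-1],None,fx=2.8,fy=2.8,interpolation=cv2.INTER_CUBIC))
```

```text
[-0.17464303 -0.8401878  -0.71642499  1.34274058 -0.06772828  0.14757876] [0.46481487 0.02645102 0.18880288] [0.42990321 0.0175934  0.18526366]
shift [0.0879, -0.0626, 0.2457] turn [-0.0021, -0.0067, -0.0001]
```

View pics/w2b.png

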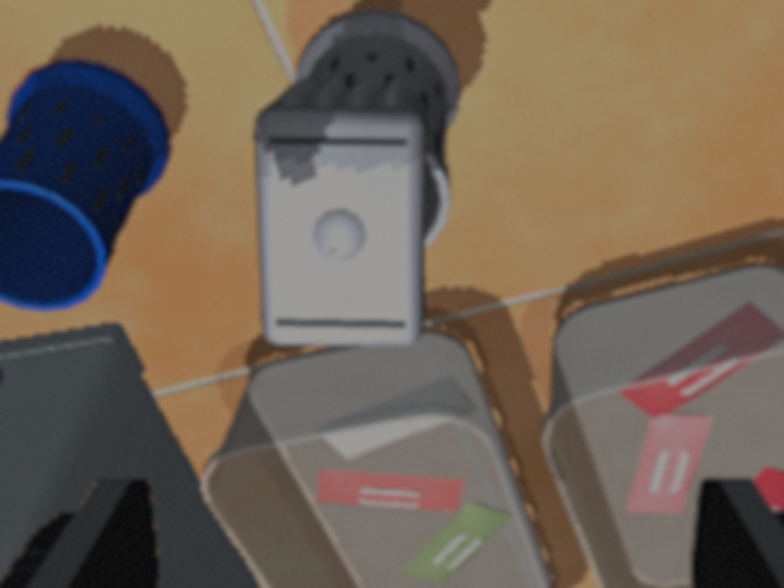

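The head's top face is at (258,110), (422,115), (418,345), (266,345) in this crop. Joint 2 hit its limit, so a 0.4 tilt is out of reach here and I'll grip with less tilt. First I refit using this view.

Run:
```python
from h import *
import pickle
S=r.camera_params("scene");T=r.camera_params("top");W=pickle.load(open("w1.pkl","rb"));V=pickle.load(open("w2.pkl","rb"))
D=lambda *p:up(p,6,(305,180)); F=lambda x,y:up((x-310,y),6,(270,200)); C=lambda *p:up(p,6,(255,160)); H=lambda *p:up(p,2.8,(130,100))
a=[D(145,38),D(64,72),D(221,152),D(139,191)];b=[F(580,265),F(493,233),F(540,381),F(453,348)];c=[C(92,428),C(323,430),C(97,77),C(326,79)]
d=[H(265,346),H(420,346),H(257,110),H(423,112)]
L=np.array([[28,-19,20],[28,19,20],[-28,-19,20],[-28,19,20]])/1e3
def un(v): return v[:3],R.from_euler('ZYX',v[3:])
for w in (0,1):
    def f(v):
        p,q=un(v);P=q.apply(L)+p;t=p-.136*q.apply([0,0,1])
        return np.r_[(proj(S,P)-a).ravel(),(proj(T,P)-b).ravel(),(proj(W,P)-c).ravel(),(proj(V,P)-d).ravel(),w*(v[4]+.36)/.03,w*v[5]/.04,w*(t[2]-.009)/.003]
    s=least_squares(f,[.44,.01,.14,-.3,-.36,0]);p,q=un(s.x)
    print(np.round(s.x,4),np.round(s.fun,1),"tip",p-.136*q.apply([0,0,1]))
z=q.apply([0,0,1]); yaw=s.x[3]
qt=R.from_euler('ZY',[yaw,-.25])*FL; tz=qt.apply([0,0,1]); g=p+.017*tz
st=r.get_state();print("grasp tcp",g)
rel(st['ee_pos'],st['tool_rot'],g-.075*tz,qt); rel(g-.075*tz,qt,g,qt)
```

```text
[ 0.4528  0.0101  0.1297 -0.3369 -0.4095  0.0438] [-0.9 -1.2 -1.  -0.8  0.4  0.6  0.5  0.6  1.3 -1.1  0.7 -1.   0.3 -0.3
 -0.   0.1 -1.8  0.8  0.8  1.3 -1.2 -0.3  1.1 -0.  -0.  -0.5  1.2  0.8
 -0.8 -1.1  0.6 -1.3 -0.   0.  -0. ] tip [ 0.50585897 -0.00214125  0.00505585]
[ 0.4521  0.0098  0.1301 -0.3387 -0.3907  0.0118] [-0.8 -1.3 -1.2 -0.7  0.7  0.3  0.5  0.5  1.3 -1.   0.7 -1.1  0.2  0.
 -0.1  0.1 -1.8  0.8  0.8  1.4 -1.1 -0.6  1.3 -0.  -0.2 -0.2  1.3  0.6
 -1.1 -1.   0.8 -1.2 -1.   0.3 -1.6] tip [ 0.50152145 -0.00592811  0.00431314]
grasp tcp [0.45610184 0.00836401 0.11358266]
shift [0.0711, -0.0648, -0.0094] turn [-0.0017, 0.0173, 0.0011]
shift [0.0, -0.0, 0.25] turn [0.0, 0.0, 0.0]
```

>>> apply_moves(commands=[[1, [0.071, -0.065, -0.009], [-0.0017, 0.0173, 0.001]], [1, [0.071, -0.065, -0.009], [-0.0017, 0.0173, 0.001]], [1, [0.071, -0.065, -0.009], [-0.0017, 0.0173, 0.001]], [1, [0.071, -0.065, -0.009], [-0.0017, 0.0173, 0.001]]])

```text
time: 3.08
ee_pos: [0.4399, 0.0133, 0.1881]
tool_rot: [-3.141, 0.254, 2.802]
ft_force: [-0.0, 0.7, 0.2]
opening: 0.0854
grip_force: 0.0
```

```bash
cat >> h.py <<'E'
YAW=-.338; HEAD=np.array([.4523,.0099,.1300]); QG=R.from_euler('ZY',[YAW,-.25])*FL; G=HEAD+.017*QG.apply([0,0,1])
E
python3 - <<'E'
from h import *
s=r.get_state();tz=QG.apply([0,0,1]);print(s['q'],s['ee_pos'],G-.075*tz,s['tool_rot'],QG.as_euler('xyz'))
rel(s['ee_pos']+[0,0,.0008],s['tool_rot'],G,QG)
E
```

```text
[-0.25078528 -0.77915501 -0.6571065   1.44012775 -0.02251445  0.08562227] [0.43987963 0.0132726  0.18811225] [0.43876246 0.01465828 0.18619692] [-3.14124642  0.25369641  2.80236902] [3.14159265 0.25       2.80359265]
shift [0.0081, 0.0033, 0.2575] turn [-0.0001, 0.0006, -0.0002]
```

>>> apply_moves(commands=[[1, [0.008, 0.003, 0.08], [0, 0, 0]], [1, [0.008, 0.003, 0.16], [0, 0, 0]], [1, [0.008, 0.003, 0.22], [0, 0, 0]], [1, [0.008, 0.003, 0.257], [0, 0, 0]], [1, [0.008, 0.003, 0.257], [0, 0, 0]], [1, [0.008, 0.003, 0.257], [0, 0, 0]]])

```text
time: 3.58
ee_pos: [0.4554, 0.0094, 0.112]
tool_rot: [-3.141, 0.252, 2.805]
ft_force: [-1.1, 0.1, 1.2]
opening: 0.0855
grip_force: 0.0
```

>>> apply_moves(commands=[[0.5, [0, 0, 0], [0, 0, 0]], [0.3, [0, 0, 0], [0, 0, 0]], [0.3, [0, 0, 0], [0, 0, 0]], [0.3, [0, 0, 0], [0, 0, 0]], [0.3, [0, 0, 0], [0, 0, 0]], [0.3, [0, 0, 0], [0, 0, 0]], [0.3, [0, 0, 0], [0, 0, 0]], [0.3, [0, 0, 0], [0, 0, 0]], [0.3, [0, 0, 0], [0, 0, 0]], [0.3, [0, 0, 0], [0, 0, 0]]])

```text
time: 4.42
ee_pos: [0.4559, 0.0092, 0.1126]
tool_rot: [-3.141, 0.253, 2.805]
ft_force: [-1.6, 1.5, 6.5]
opening: 0.0359
grip_force: 59.7
```

Run:
```python
from h import *
s=r.get_state();print(s['ee_pos'],G,s['tool_rot'],s['opening'],s['grip_force'],s['ft_force'],s['wrist_torque'])
```

```text
[0.45586863 0.00915895 0.1125652 ] [0.4562679  0.00850533 0.11352849] [-3.14092091  0.25291542  2.8049456 ] 0.0359437148777096 59.69085216522217 [-1.59944919  1.53029922  6.46206607] [ 0.07013467  0.33352012 -0.06408967]
```

Run:
```python
from h import *
s=r.get_state();p=s['ee_pos']+[0,0,.0008];q=E(s['tool_rot'])
a=p+np.array([-.012,.004,.06]);rel(p,q,a,q)
b=p+np.array([-.018,.007,.14]);rel(a,q,b,q)
```

```text
shift [-0.0092, -0.0008, -0.2042] turn [0.0, 0.0, 0.0]
shift [-0.0453, 0.0027, -0.2637] turn [0.0, 0.0, 0.0]
```

>>> apply_moves(commands=[[0.3, [-0.002, 0, -0.05], [0, 0, 0]], [0.3, [-0.004, 0, -0.1], [0, 0, 0]], [0.3, [-0.007, -0.001, -0.15], [0, 0, 0]], [0.3, [-0.009, -0.001, -0.2], [0, 0, 0]]])

```text
time: 4.75
ee_pos: [0.443, 0.0133, 0.1702]
tool_rot: [-3.141, 0.25, 2.805]
ft_force: [0.0, -0.2, -3.2]
opening: 0.0357
grip_force: 61.6
```

>>> apply_moves(commands=[[0.3, [-0.012, 0.001, -0.07], [0, 0, 0]], [0.3, [-0.024, 0.002, -0.14], [0, 0, 0]], [0.3, [-0.036, 0.002, -0.2], [0, 0, 0]], [0.3, [-0.045, 0.003, -0.264], [0, 0, 0]], [0.3, [-0.045, 0.003, -0.264], [0, 0, 0]]])

```text
time: 5.17
ee_pos: [0.4386, 0.0161, 0.2537]
tool_rot: [-3.141, 0.255, 2.805]
ft_force: [1.8, 0.5, -2.1]
opening: 0.0358
grip_force: 61.7
```

Run:
```python
from h import *
import pickle
s=r.get_state();print(s['q'],s['ee_pos'],s['tool_rot'],s['opening'],s['grip_force'],s['ft_force'],s['wrist_torque'])
S=r.capture("scene");T=r.capture("top")
cv2.imwrite("pics/s3.png",S[...,::-1]);cv2.imwrite("pics/t3.png",T[...,::-1])
a=cv2.resize(S[90:300,240:400,::-1],None,fx=2.85,fy=2.85,interpolation=cv2.INTER_CUBIC)
b=cv2.resize(T[190:290,240:350,::-1],None,fx=3,fy=3,interpolation=cv2.INTER_CUBIC)
h=max(a.shape[0],b.shape[0]);cv2.imwrite("pics/st3.png",np.hstack([cv2.copyMakeBorder(i,0,h-i.shape[0],0,5,0) for i in(a,b)]))
```

```text
[-0.24423479 -0.72936847 -0.5063825   1.53965531 -0.02366436  0.08948656] [0.43855341 0.0160613  0.25371159] [-3.14123754  0.25520246  2.80489357] 0.03575434952166504 61.67255759239197 [ 1.84608139  0.50842271 -2.12173649] [0.11736005 0.41512769 0.06155232]
```

View pics/st3.png

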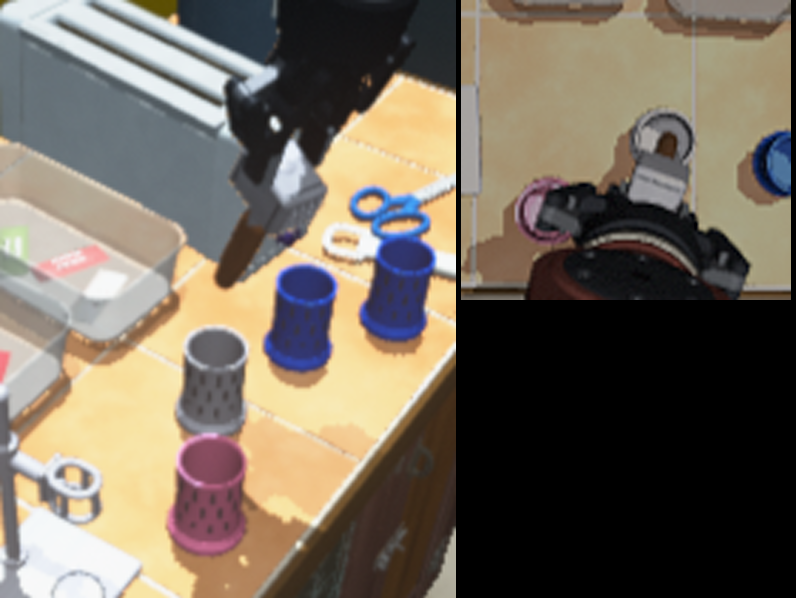

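The mallet is out, and the grey cup still stands at its place. The handle's end is at crop (225,282) in scene and (667,133) in top. I triangulate it to get the lean in the hand and work out the move over the collar.

```bash
cat >> h.py <<'E'
def brown(im,box):
    "mask of dark wood in a RGB image box x0,y0,x1,y1"
    x0,y0,x1,y1=box;m=np.zeros(im.shape[:2],np.uint8);h=cv2.cvtColor(im,cv2.COLOR_RGB2HSV)
    k=((h[...,0]<16)&(h[...,1]>90)&(h[...,2]<135)).astype(np.uint8);m[y0:y1,x0:x1]=k[y0:y1,x0:x1]
    n,l,st,_=cv2.connectedComponentsWithStats(m)
    return l==1+st[1:,4].argmax(), st[1:,4].max()
E
python3 - <<'E'
from h import *
S=r.camera_params("scene");T=r.camera_params("top");s=r.get_state()
q=E(s['tool_rot']);head=s['ee_pos']+q.apply([0,0,-.017])
tip,e=tri([S,T],[up((225,276),2.85,(240,90)),up((667-461,136),3,(240,190))]);print(tip,e,head)
d=head-tip;print(np.linalg.norm(d),"in tool",q.inv().apply(d)/np.linalg.norm(d))
for n,box in(("s3",(305,150,345,195)),("t3",(295,225,325,245))):
    im=cv2.imread(f"pics/{n}.png")[...,::-1].copy();m,k=brown(im,box);ys,xs=np.nonzero(m)
    vx,vy,x0,y0=cv2.fitLine(np.c_[xs,ys].astype(np.float32),cv2.DIST_HUBER,0,.01,.01).ravel();print(n,k,xs.min(),xs.max(),ys.min(),ys.max(),x0,y0,vx,vy)
    c=S if n=="s3" else T
    for a in(.3,.36,.39,.42,.45):
      for ro in(0,):
        qm=R.from_euler('ZYX',[q.as_euler('xyz')[2]-np.pi,-a,ro]);P=proj(c,head-qm.apply([[0,0,.035],[0,0,.125]]))
        w=P[1]-P[0];w/=np.linalg.norm(w);print(a,P.round(1).tolist(),"ang err",np.degrees(np.cross([vx,vy],w)), "off",np.cross(P-[x0,y0],[vx,vy]).round(1))
E
```

```text
[0.47903327 0.00209305 0.15689615] 1.0347470063152855 [0.43380822 0.01761999 0.26632826]
0.11942268235973542 in tool [ 0.16019424 -0.00309513 -0.98708066]
s3 209 316 332 165 190 323.13812 179.17433 0.48253167 -0.8758785
0.3 [[331.4, 167.9], [320.4, 192.6]] ang err 4.85817634862621 off [-1.8 -4.1]
0.36 [[330.8, 167.1], [318.5, 189.9]] ang err 0.5431215905265218 off [-0.9 -1.2]
0.39 [[330.5, 166.7], [317.6, 188.6]] ang err -1.7390273243810772 off [-0.5  0.3]
0.42 [[330.2, 166.3], [316.7, 187.2]] ang err -4.101511628045279 off [-0.   1.8]
0.45 [[330.0, 165.9], [315.8, 185.8]] ang err -6.540380591157039 off [0.4 3.2]
t3 40 305 311 234 242 308.44894 237.85013 0.14197232 -0.9898706
0.3 [[304.8, 251.1], [307.3, 240.4]] ang err 4.87751334917948 off [1.7 0.8]
0.36 [[305.1, 250.3], [308.3, 237.6]] ang err 6.009717019580403 off [1.5 0.2]
0.39 [[305.3, 249.9], [308.8, 236.2]] ang err 6.453308859540912 off [ 1.4 -0.2]
0.42 [[305.4, 249.4], [309.4, 234.8]] ang err 6.83798963919677 off [ 1.3 -0.5]
0.45 [[305.6, 249.0], [309.9, 233.5]] ang err 7.175299540925452 off [ 1.2 -0.8]<stdin>:13: DeprecationWarning: Arrays of 2-dimensional vectors are deprecated. Use arrays of 3-dimensional vectors instead. (deprecated in NumPy 2.0)
```

```bash
cat >> h.py <<'E'
SY=.057; COL=np.array([.4537,.218]); REL=.135
def tool_for(tipz,xy=COL,yaw=SY,rel_=REL):
    q=R.from_euler('ZY',[yaw,rel_])*FL; hd=np.r_[xy,tipz+.136]; return hd+.017*q.apply([0,0,1]),q
E
python3 - <<'E'
from h import *
s=r.get_state();p,q=tool_for(.170);print(p,q.as_euler('xyz'));rel(s['ee_pos']+[0,0,.0008],s['tool_rot'],p,q)
E
```

```text
[0.45141568 0.21786965 0.28915468] [ 3.14159265 -0.135      -3.08459265]
shift [0.1416, 0.6493, -0.1693] turn [-0.0038, 0.0606, -0.0629]
```

>>> apply_moves(commands=[[0.3, [0.02, 0.03, -0.08], [0, 0.005, -0.004]], [0.3, [0.04, 0.1, -0.15], [-0.001, 0.012, -0.01]], [0.3, [0.06, 0.18, -0.169], [-0.001, 0.02, -0.02]], [0.3, [0.08, 0.27, -0.169], [-0.002, 0.028, -0.028]], [0.3, [0.1, 0.36, -0.169], [-0.002, 0.036, -0.036]], [0.3, [0.12, 0.45, -0.169], [-0.003, 0.044, -0.044]], [0.3, [0.13, 0.53, -0.169], [-0.003, 0.052, -0.053]], [0.3, [0.14, 0.6, -0.169], [-0.004, 0.058, -0.06]], [0.3, [0.1416, 0.64, -0.169], [-0.0038, 0.0606, -0.0629]], [0.3, [0.1416, 0.6493, -0.1693], [-0.0038, 0.0606, -0.0629]], [0.3, [0.1416, 0.6493, -0.1693], [-0.0038, 0.0606, -0.0629]], [0.3, [0.1416, 0.6493, -0.1693], [-0.0038, 0.0606, -0.0629]]])

```text
time: 6.27
ee_pos: [0.4509, 0.2174, 0.2881]
tool_rot: [-3.141, -0.135, -3.086]
ft_force: [0.9, -0.1, -2.6]
opening: 0.0357
grip_force: 61.7
```

Run:
```python
from h import *
import pickle
s=r.get_state();print(s['q'],s['ee_pos'],s['tool_rot'],s['ft_force'],s['wrist_torque'])
W=r.camera_params("wrist");pickle.dump(W,open("w4.pkl","wb"))
im={n:r.capture(n) for n in("wrist","scene","top")}
for n in im: cv2.imwrite(f"pics/{n}4.png",im[n][...,::-1])
S=r.camera_params("scene");T=r.camera_params("top")
p,q=tool_for(.17)
tip=np.r_[COL,.17];col=np.r_[COL,.1435]
for n,c in(("wrist",W),("scene",S),("top",T)): print(n,proj(c,[tip,tip+[0,0,.1],tip+[0,0,.136],col]).round().tolist())
```

```text
[0.17634349 0.02338015 0.17077307 1.85257652 0.0156622  0.11917869] [0.45093077 0.2173512  0.28808836] [-3.14106795 -0.13529039 -3.08551741] [ 0.87805101 -0.11010799 -2.5504217 ] [ 0.02980759 -0.21204938 -0.01063045]
wrist [[282.0, 208.0], [283.0, 240.0], [283.0, 259.0], [282.0, 203.0]]
scene [[265.0, 247.0], [264.0, 208.0], [264.0, 192.0], [266.0, 257.0]]
top [[217.0, 246.0], [209.0, 245.0], [205.0, 245.0], [219.0, 246.0]]
```

Run:
```python
import cv2,numpy as np
a=cv2.imread("pics/scene4.png")[165:305,230:300];b=cv2.imread("pics/wrist4.png")[145:285,218:345]
o=np.hstack([cv2.resize(i,None,fx=4,fy=4,interpolation=cv2.INTER_CUBIC) for i in(a,b)]);print(o.shape)
cv2.imwrite("pics/c4.png",cv2.convertScaleAbs(o,alpha=1.4))
```

```text
(560, 788, 3)
```

View pics/c4.png

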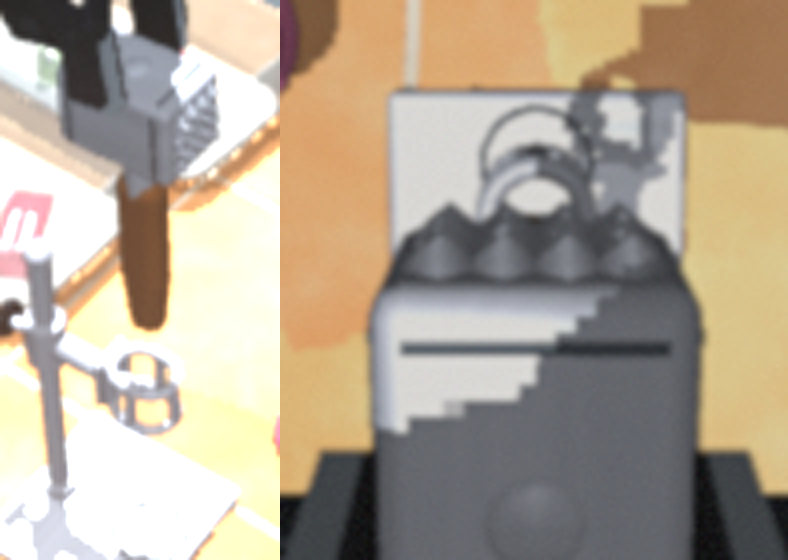

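Scene (left half): the handle's end at (150,328) stands about 1 mm to the right of the vertical through the collar ring at (148,365), so the mallet is tilted about 0.02 rad too far. Wrist (right half): head, collar and base plate are all centred on column 535 to 537 with parallel edges, so y and yaw are good. I correct the tilt and go down.

Run:
```python
from h import *
p0,q0=tool_for(.17)
for z in(.152,.14,.12): p,q=tool_for(z,rel_=.115);rel(p0,q0,p,q)
p0,q0=tool_for(.152,rel_=.115);p,q=tool_for(.102,rel_=.115);rel(p0,q0,p,q)
```

```text
shift [-0.0092, 0.0, 0.0594] turn [0.0, -0.0032, 0.0]
shift [-0.0146, 0.0, 0.0991] turn [0.0, -0.0032, 0.0]
shift [-0.0236, 0.0, 0.1651] turn [0.0, -0.0032, 0.0]
shift [-0.0191, 0.0, 0.1656] turn [0.0, 0.0, 0.0]
```

>>> apply_moves(commands=[[0.3, [-0.004, 0, 0.02], [0, -0.0016, 0]], [0.3, [-0.0092, 0, 0.0594], [0, -0.0032, 0]], [0.3, [-0.0092, 0, 0.0594], [0, -0.0032, 0]], [0.3, [-0.0092, 0, 0.0594], [0, -0.0032, 0]]])

```text
time: 6.75
ee_pos: [0.4512, 0.2174, 0.271]
tool_rot: [-3.142, -0.115, -3.086]
ft_force: [-0.1, 0.6, -2.3]
opening: 0.0361
grip_force: 61.7
```

>>> apply_moves(commands=[[0.3, [-0.0008, 0, 0.0066], [0, 0, 0]], [0.3, [-0.0015, 0, 0.0132], [0, 0, 0]], [0.3, [-0.0023, 0, 0.0199], [0, 0, 0]], [0.3, [-0.0031, 0, 0.0265], [0, 0, 0]], [0.3, [-0.0038, 0, 0.0331], [0, 0, 0]], [0.3, [-0.0038, 0, 0.0331], [0, 0, 0]]])

```text
time: 7.25
ee_pos: [0.4516, 0.2178, 0.2603]
tool_rot: [-3.141, -0.115, -3.085]
ft_force: [-0.1, 0.7, -3.0]
opening: 0.036
grip_force: 61.7
```

>>> apply_moves(commands=[[0.3, [-0.0008, 0, 0.0066], [0, 0, 0]], [0.3, [-0.0015, 0, 0.0132], [0, 0, 0]], [0.3, [-0.0023, 0, 0.0199], [0, 0, 0]], [0.3, [-0.0031, 0, 0.0265], [0, 0, 0]], [0.3, [-0.0038, 0, 0.0331], [0, 0, 0]], [0.3, [-0.0038, 0, 0.0331], [0, 0, 0]]])

```text
time: 7.75
ee_pos: [0.4515, 0.2179, 0.2503]
tool_rot: [-3.142, -0.115, -3.085]
ft_force: [-0.4, 0.5, -2.5]
opening: 0.0357
grip_force: 61.7
```

>>> apply_moves(commands=[[0.3, [-0.0008, 0, 0.0066], [0, 0, 0]], [0.3, [-0.0015, 0, 0.0132], [0, 0, 0]], [0.3, [-0.0023, 0, 0.0199], [0, 0, 0]], [0.3, [-0.0031, 0, 0.0265], [0, 0, 0]], [0.3, [-0.0038, 0, 0.0331], [0, 0, 0]], [0.3, [-0.0038, 0, 0.0331], [0, 0, 0]]])

```text
time: 8.25
ee_pos: [0.4515, 0.2178, 0.2403]
tool_rot: [-3.142, -0.115, -3.085]
ft_force: [0.7, -0.2, -3.0]
opening: 0.0362
grip_force: 61.7
```

>>> apply_moves(commands=[[0.3, [-0.0008, 0, 0.0066], [0, 0, 0]], [0.3, [-0.0015, 0, 0.0132], [0, 0, 0]], [0.3, [-0.0023, 0, 0.0199], [0, 0, 0]], [0.3, [-0.0031, 0, 0.0265], [0, 0, 0]], [0.3, [-0.0038, 0, 0.0331], [0, 0, 0]], [0.3, [-0.0038, 0, 0.0331], [0, 0, 0]]])

```text
time: 8.75
ee_pos: [0.4514, 0.2178, 0.2303]
tool_rot: [-3.142, -0.115, -3.085]
ft_force: [-1.1, 0.5, -2.1]
opening: 0.0356
grip_force: 61.7
```

Run:
```python
from h import *
s=r.get_state();print(s['ee_pos'],s['ft_force'],s['wrist_torque'],s['opening'])
```

```text
[0.45137382 0.21782694 0.23029523] [-1.08676064  0.53241329 -2.1005872 ] [-0.01294673  0.22210294  0.04644562] 0.03562932591645216
```

>>> apply_moves(commands=[[0.3, [-0.0008, 0, 0.0066], [0, 0, 0]], [0.3, [-0.0015, 0, 0.0132], [0, 0, 0]], [0.3, [-0.0023, 0, 0.0199], [0, 0, 0]], [0.3, [-0.0031, 0, 0.0265], [0, 0, 0]], [0.3, [-0.0038, 0, 0.0331], [0, 0, 0]], [0.3, [-0.0038, 0, 0.0331], [0, 0, 0]]])

```text
time: 9.25
ee_pos: [0.4518, 0.218, 0.2209]
tool_rot: [3.141, -0.114, -3.085]
ft_force: [-0.7, 1.7, 1.8]
opening: 0.0361
grip_force: 62.1
```

>>> apply_moves(commands=[[0.3, [-0.0008, 0, 0.0066], [0, 0, 0]], [0.3, [-0.0015, 0, 0.0132], [0, 0, 0]], [0.3, [-0.0023, 0, 0.0199], [0, 0, 0]], [0.3, [-0.0031, 0, 0.0265], [0, 0, 0]], [0.3, [-0.0038, 0, 0.0331], [0, 0, 0]], [0.3, [-0.0038, 0, 0.0331], [0, 0, 0]]])

```text
time: 9.75
ee_pos: [0.4515, 0.2179, 0.2103]
tool_rot: [3.142, -0.115, -3.085]
ft_force: [0.4, 0.4, 0.0]
opening: 0.036
grip_force: 62.1
```

Run:
```python
from h import *
s=r.get_state();print(s['ee_pos'],s['ft_force'],s['wrist_torque'],s['opening'])
```

```text
[0.45151983 0.21785414 0.21028881] [0.38042224 0.37741002 0.00958295] [ 0.27873781  0.19140969 -0.02072991] 0.03603002431580187
```

>>> apply_moves(commands=[[0.3, [-0.0008, 0, 0.0066], [0, 0, 0]], [0.3, [-0.0015, 0, 0.0132], [0, 0, 0]], [0.3, [-0.0023, 0, 0.0199], [0, 0, 0]], [0.3, [-0.0031, 0, 0.0265], [0, 0, 0]], [0.3, [-0.0038, 0, 0.0331], [0, 0, 0]], [0.3, [-0.0038, 0, 0.0331], [0, 0, 0]]])

```text
time: 10.25
ee_pos: [0.4514, 0.2178, 0.2002]
tool_rot: [-3.141, -0.115, -3.085]
ft_force: [-1.0, 0.3, -1.1]
opening: 0.0362
grip_force: 62.0
```

>>> apply_moves(commands=[[0.3, [-0.0008, 0, 0.0066], [0, 0, 0]], [0.3, [-0.0015, 0, 0.0132], [0, 0, 0]], [0.3, [-0.0023, 0, 0.0199], [0, 0, 0]], [0.3, [-0.0031, 0, 0.0265], [0, 0, 0]], [0.3, [-0.0038, 0, 0.0331], [0, 0, 0]], [0.3, [-0.0038, 0, 0.0331], [0, 0, 0]]])

```text
time: 10.75
ee_pos: [0.4514, 0.2179, 0.1902]
tool_rot: [3.142, -0.115, -3.085]
ft_force: [-2.0, 1.2, -1.4]
opening: 0.036
grip_force: 61.9
```

Run:
```python
from h import *
s=r.get_state();print(s['ee_pos'],s['ft_force'],s['wrist_torque'],s['opening'])
```

```text
[0.45138234 0.21789226 0.1902035 ] [-2.0393914   1.24403717 -1.36470766] [ 0.32054663  0.32570533 -0.07378132] 0.03598000402350818
```

>>> apply_moves(commands=[[0.3, [-0.0008, 0, 0.0066], [0, 0, 0]], [0.3, [-0.0015, 0, 0.0132], [0, 0, 0]], [0.3, [-0.0023, 0, 0.0199], [0, 0, 0]], [0.3, [-0.0031, 0, 0.0265], [0, 0, 0]], [0.3, [-0.0038, 0, 0.0331], [0, 0, 0]], [0.3, [-0.0038, 0, 0.0331], [0, 0, 0]]])

```text
time: 11.25
ee_pos: [0.4514, 0.2179, 0.1803]
tool_rot: [-3.142, -0.115, -3.085]
ft_force: [-1.8, 0.3, -1.2]
opening: 0.0359
grip_force: 62.0
```

>>> apply_moves(commands=[[0.3, [-0.0008, 0, 0.0066], [0, 0, 0]], [0.3, [-0.0015, 0, 0.0132], [0, 0, 0]], [0.3, [-0.0023, 0, 0.0199], [0, 0, 0]], [0.3, [-0.0031, 0, 0.0265], [0, 0, 0]], [0.3, [-0.0038, 0, 0.0331], [0, 0, 0]], [0.3, [-0.0038, 0, 0.0331], [0, 0, 0]]])

```text
time: 11.75
ee_pos: [0.4514, 0.2178, 0.1702]
tool_rot: [-3.142, -0.115, -3.085]
ft_force: [-2.6, -0.2, -0.3]
opening: 0.0359
grip_force: 61.9
```

>>> apply_moves(commands=[[0.3, [-0.0008, 0, 0.0066], [0, 0, 0]], [0.3, [-0.0015, 0, 0.0132], [0, 0, 0]], [0.3, [-0.0023, 0, 0.0199], [0, 0, 0]], [0.3, [-0.0031, 0, 0.0265], [0, 0, 0]], [0.3, [-0.0038, 0, 0.0331], [0, 0, 0]], [0.3, [-0.0038, 0, 0.0331], [0, 0, 0]]])

```text
time: 12.25
ee_pos: [0.4514, 0.2178, 0.1603]
tool_rot: [-3.142, -0.115, -3.085]
ft_force: [-3.1, 0.3, -1.3]
opening: 0.0358
grip_force: 61.9
```

Run:
```python
from h import *
s=r.get_state();print(s['ee_pos'],s['ft_force'],s['wrist_torque'],s['opening'])
```

```text
[0.45143792 0.21783771 0.1602628 ] [-3.06448032  0.31315088 -1.33320635] [0.16438896 0.67351459 0.02580575] 0.03578240070849657
```

>>> apply_moves(commands=[[0.3, [-0.0008, 0, 0.0066], [0, 0, 0]], [0.3, [-0.0015, 0, 0.0132], [0, 0, 0]], [0.3, [-0.0021, 0, 0.0182], [0, 0, 0]], [0.3, [-0.0021, 0, 0.0182], [0, 0, 0]]])

```text
time: 12.58
ee_pos: [0.4515, 0.2178, 0.1549]
tool_rot: [-3.142, -0.115, -3.085]
ft_force: [-2.5, -0.4, -0.6]
opening: 0.0359
grip_force: 61.9
```

>>> apply_moves(commands=[[0.3, [-0.0004, 0, 0.0033], [0, 0, 0]], [0.3, [-0.0008, 0, 0.0066], [0, 0, 0]], [0.3, [-0.0008, 0, 0.0066], [0, 0, 0]]])

```text
time: 12.83
ee_pos: [0.4516, 0.2178, 0.1532]
tool_rot: [-3.142, -0.115, -3.085]
ft_force: [-4.3, 0.5, -1.2]
opening: 0.0356
grip_force: 62.0
```

>>> apply_moves(commands=[[0.3, [-0.0004, 0, 0.0033], [0, 0, 0]], [0.3, [-0.0008, 0, 0.0066], [0, 0, 0]], [0.3, [-0.0008, 0, 0.0066], [0, 0, 0]]])

```text
time: 13.08
ee_pos: [0.4516, 0.2179, 0.1511]
tool_rot: [-3.142, -0.115, -3.085]
ft_force: [-2.3, 0.9, -1.4]
opening: 0.0359
grip_force: 61.9
```

>>> apply_moves(commands=[[0.3, [-0.0004, 0, 0.0033], [0, 0, 0]], [0.3, [-0.0008, 0, 0.0066], [0, 0, 0]], [0.3, [-0.0008, 0, 0.0066], [0, 0, 0]]])

```text
time: 13.33
ee_pos: [0.4515, 0.2178, 0.1489]
tool_rot: [-3.142, -0.115, -3.085]
ft_force: [-3.9, 1.3, -3.2]
opening: 0.0358
grip_force: 61.6
```

>>> apply_moves(commands=[[0.3, [-0.0004, 0, 0.0033], [0, 0, 0]], [0.3, [-0.0008, 0, 0.0066], [0, 0, 0]], [0.3, [-0.0008, 0, 0.0066], [0, 0, 0]]])

```text
time: 13.58
ee_pos: [0.4516, 0.2178, 0.147]
tool_rot: [-3.141, -0.115, -3.085]
ft_force: [-3.2, 0.6, -5.3]
opening: 0.036
grip_force: 61.5
```

Run:
```python
from h import *
s=r.get_state();print(s['ee_pos'],s['ft_force'],s['wrist_torque'],s['opening'])
```

```text
[0.45155497 0.21781515 0.14695203] [-3.1627911   0.59926093 -5.32535173] [ 0.09477897  0.66328804 -0.01931438] 0.03601435092673333
```

>>> apply_moves(commands=[[0.3, [-0.0004, 0, 0.0033], [0, 0, 0]], [0.3, [-0.0004, 0, 0.0033], [0, 0, 0]]])

```text
time: 13.75
ee_pos: [0.4517, 0.2178, 0.1459]
tool_rot: [-3.141, -0.115, -3.085]
ft_force: [-1.8, 0.9, -7.6]
opening: 0.036
grip_force: 61.1
```

>>> apply_moves(commands=[[0.3, [-0.0004, 0, 0.0033], [0, 0, 0]], [0.3, [-0.0004, 0, 0.0033], [0, 0, 0]]])

```text
time: 13.92
ee_pos: [0.4519, 0.2177, 0.1451]
tool_rot: [-3.141, -0.114, -3.085]
ft_force: [-1.3, -1.1, -5.1]
opening: 0.0361
grip_force: 61.3
```

>>> apply_moves(commands=[[0.3, [-0.0004, 0, 0.0033], [0, 0, 0]], [0.3, [-0.0004, 0, 0.0033], [0, 0, 0]]])

```text
time: 14.08
ee_pos: [0.452, 0.2179, 0.1444]
tool_rot: [3.142, -0.114, -3.085]
ft_force: [-1.5, -0.2, -5.0]
opening: 0.0362
grip_force: 61.5
```

>>> apply_moves(commands=[[0.3, [-0.0004, 0, 0.0033], [0, 0, 0]], [0.3, [-0.0004, 0, 0.0033], [0, 0, 0]]])

```text
time: 14.25
ee_pos: [0.452, 0.2179, 0.1436]
tool_rot: [3.141, -0.114, -3.085]
ft_force: [-1.2, -0.2, -3.5]
opening: 0.036
grip_force: 61.7
```

>>> apply_moves(commands=[[0.3, [-0.0004, 0, 0.0033], [0, 0, 0]], [0.3, [-0.0004, 0, 0.0033], [0, 0, 0]]])

```text
time: 14.42
ee_pos: [0.4521, 0.2179, 0.1426]
tool_rot: [3.141, -0.114, -3.085]
ft_force: [-0.4, 0.7, -2.0]
opening: 0.0357
grip_force: 61.8
```

Run:
```python
from h import *
s=r.get_state();print(s['ee_pos'],s['tool_rot'],s['ft_force'],s['wrist_torque'],s['opening'])
```

```text
[0.45205074 0.21793817 0.14256023] [ 3.14142278 -0.11375517 -3.08493751] [-0.37430707  0.65127751 -2.03795659] [ 0.0472192   0.02396789 -0.03872382] 0.0356571950680353
```

>>> apply_moves(commands=[[0.3, [-0.0004, 0, 0.0033], [0, 0, 0]], [0.3, [-0.0004, 0, 0.0033], [0, 0, 0]]])

```text
time: 14.58
ee_pos: [0.4522, 0.218, 0.1419]
tool_rot: [3.141, -0.113, -3.085]
ft_force: [-0.7, -0.4, 1.8]
opening: 0.0357
grip_force: 62.3
```

>>> apply_moves(commands=[[0.3, [-0.0004, 0, 0.0033], [0, 0, 0]], [0.3, [-0.0004, 0, 0.0033], [0, 0, 0]]])

```text
time: 14.75
ee_pos: [0.4522, 0.218, 0.1413]
tool_rot: [3.141, -0.113, -3.085]
ft_force: [-1.8, 1.3, 7.5]
opening: 0.0358
grip_force: 62.8
```

Run:
```python
from h import *
s=r.get_state();print(s['ee_pos'],s['tool_rot'],s['ft_force'],s['wrist_torque'],s['opening'])
```

```text
[0.45218403 0.21795708 0.14128098] [ 3.14138914 -0.11314329 -3.08488345] [-1.8193719   1.30004476  7.5312457 ] [-0.03729896  0.55962825  0.03070535] 0.035834571495111316
```

Contact is now firm at about 8 N/mm, and the downward pull before it was the catch going in. I press slightly more, then open and back off.

>>> apply_moves(commands=[[0.3, [-0.0003, 0, 0.0025], [0, 0, 0]], [0.3, [-0.0003, 0, 0.0025], [0, 0, 0]], [0.3, [0, 0, 0], [0, 0, 0]]])

```text
time: 15.0
ee_pos: [0.4522, 0.218, 0.1416]
tool_rot: [3.141, -0.113, -3.085]
ft_force: [-1.2, -0.7, 4.9]
opening: 0.0361
grip_force: 62.6
```

>>> apply_moves(commands=[[0.6, [0, 0, 0], [0, 0, 0]], [1, [0, 0, 0], [0, 0, 0]], [1, [0, 0, 0], [0, 0, 0]], [1, [0, 0, 0], [0, 0, 0]], [1, [0, 0, 0], [0, 0, 0]], [1, [0, 0, 0], [0, 0, 0]], [1, [0, 0, 0], [0, 0, 0]]])

```text
time: 15.58
ee_pos: [0.4518, 0.2179, 0.1403]
tool_rot: [3.142, -0.115, -3.085]
ft_force: [0.6, -0.6, 0.6]
opening: 0.0858
grip_force: 0.0
```

Run:
```python
from h import *
s=r.get_state();print(s['ee_pos'],s['tool_rot'],s['ft_force'],s['wrist_torque'],s['opening'])
q=E(s['tool_rot']);p=s['ee_pos']+[0,0,.0008];q2=R.from_euler('ZY',[SY,0])*FL
rel(p,q,p+[0,0,.085],q2)   # straight up, tool vertical
rel(p,q,np.r_[.4525,.218,.215],q2)
rel(p,q,np.r_[.4525,.218,.240],q2)
```

```text
[0.4517734  0.21787016 0.14032613] [ 3.14157814 -0.11454143 -3.08490283] [ 0.58625317 -0.645626    0.56852875] [ 0.04401765 -0.10910649 -0.05745817] 0.0858441627121335
shift [0.0324, 0.0, -0.2815] turn [0.0, -0.0182, -0.0]
shift [0.0257, 0.0003, -0.2449] turn [0.0, -0.0182, -0.0]
shift [0.0352, 0.0003, -0.3277] turn [0.0, -0.0182, -0.0]
```

>>> apply_moves(commands=[[1, [0, 0, -0.05], [0, 0, 0]], [1, [0, 0, -0.12], [0, 0, 0]], [1, [0.01, 0, -0.2], [0, 0, 0]], [1, [0.025, 0, -0.27], [0, -0.008, 0]], [1, [0.035, 0, -0.328], [0, -0.018, 0]], [1, [0.035, 0, -0.328], [0, -0.0182, 0]], [1, [0.035, 0, -0.328], [0, -0.0182, 0]]])

```text
time: 16.17
ee_pos: [0.4528, 0.2182, 0.241]
tool_rot: [3.141, 0.003, -3.084]
ft_force: [0.3, -0.5, -0.3]
opening: 0.0854
grip_force: 0.0
```

Run:
```python
from h import *
s=r.get_state();print(s['ee_pos'],s['tool_rot'],s['ft_force'])
im=r.capture("scene");S=r.camera_params("scene");cv2.imwrite("pics/s5.png",im[...,::-1]);t=r.capture("top")
a=cv2.imread("pics/scene0.png")[...,::-1]
# expected head corners if seated (T=.1425)
for T in(.1425,.147):
    K=R.from_euler('Z',SY).apply(np.array([[x,y,z] for z in(0,40) for x in(-28,28) for y in(-19,19)])/1e3)+np.r_[COL,T]
    print(T,proj(S,K).round(1).tolist())
# column luminance profile through neck/head
g=cv2.cvtColor(im,cv2.COLOR_RGB2GRAY)
for x in(262,265,268,271): print(x,list(g[225:275,x]))
hsv=cv2.cvtColor(im,cv2.COLOR_RGB2HSV);m,k=brown(im,(250,225,285,310));ys,xs=np.nonzero(m);print(k,xs.min(),xs.max(),ys.min(),ys.max())
```

```text
[0.45279969 0.21820077 0.24102045] [ 3.14107526  0.00325501 -3.08443579] [ 0.2990053  -0.50888    -0.31459424]
0.1425 [[283.6, 256.9], [272.3, 270.1], [259.5, 244.6], [247.9, 257.1], [283.8, 242.8], [272.1, 256.1], [258.9, 230.5], [246.8, 243.1]]
0.147 [[283.6, 255.4], [272.3, 268.6], [259.5, 243.1], [247.8, 255.6], [283.8, 241.2], [272.0, 254.5], [258.8, 228.8], [246.7, 241.4]]
262 [np.uint8(115), np.uint8(125), np.uint8(128), np.uint8(136), np.uint8(149), np.uint8(159), np.uint8(194), np.uint8(212), np.uint8(222), np.uint8(230), np.uint8(233), np.uint8(234), np.uint8(235), np.uint8(236), np.uint8(237), np.uint8(236), np.uint8(232), np.uint8(227), np.uint8(227), np.uint8(232), np.uint8(235), np.uint8(236), np.uint8(236), np.uint8(235), np.uint8(226), np.uint8(196), np.uint8(150), np.uint8(111), np.uint8(100), np.uint8(99), np.uint8(100), np.uint8(101), np.uint8(100), np.uint8(99), np.uint8(98), np.uint8(97), np.uint8(96), np.uint8(98), np.uint8(97), np.uint8(95), np.uint8(101), np.uint8(106), np.uint8(106), np.uint8(105), np.uint8(104), np.uint8(105), np.uint8(108), np.uint8(92), np
[... 1577 characters left out ...]
int8(230), np.uint8(230), np.uint8(229), np.uint8(229), np.uint8(230), np.uint8(230), np.uint8(228), np.uint8(225), np.uint8(218), np.uint8(225), np.uint8(230), np.uint8(232), np.uint8(234), np.uint8(232), np.uint8(203), np.uint8(151), np.uint8(127), np.uint8(123), np.uint8(122), np.uint8(121), np.uint8(118), np.uint8(109), np.uint8(96), np.uint8(105), np.uint8(119), np.uint8(125), np.uint8(123), np.uint8(110), np.uint8(103), np.uint8(102), np.uint8(103), np.uint8(104), np.uint8(104), np.uint8(103), np.uint8(102), np.uint8(101), np.uint8(100), np.uint8(101), np.uint8(99), np.uint8(83), np.uint8(76), np.uint8(104), np.uint8(132), np.uint8(133), np.uint8(107), np.uint8(89)]
138 262 271 274 292
```

The head's top edge sits where a seated head should be, to within about 1 mm. I confirm by pressing gently on top with shut fingers.

>>> apply_moves(commands=[[0, [0, 0, 0], [0, 0, 0]], [0, [0, 0, 0], [0, 0, 0]], [0, [0, 0, 0], [0, 0, 0]], [0, [0, 0, 0.05], [0, 0, 0]], [0, [0, 0, 0.1], [0, 0, 0]], [0, [0, 0, 0.14], [0, 0, 0]], [0, [0, 0, 0.16], [0, 0, 0]], [0, [0, 0, 0.165], [0, 0, 0]], [0, [0, 0, 0.165], [0, 0, 0]], [0, [0, 0, 0.165], [0, 0, 0]]])

```text
time: 17.1
ee_pos: [0.4528, 0.2179, 0.1905]
tool_rot: [3.142, 0.0, -3.085]
ft_force: [-1.1, 0.0, 0.2]
opening: 0.0001
grip_force: 0.0
```

>>> apply_moves(commands=[[0, [0, 0, 0.007], [0, 0, 0]], [0, [0, 0, 0.01], [0, 0, 0]], [0, [0, 0, 0.01], [0, 0, 0]]])

```text
time: 17.35
ee_pos: [0.4527, 0.218, 0.187]
tool_rot: [3.142, 0.0, -3.085]
ft_force: [0.2, -0.8, -0.7]
opening: 0.0001
grip_force: 0.0
```

>>> apply_moves(commands=[[0, [0, 0, 0.0033], [0, 0, 0]], [0, [0, 0, 0.0033], [0, 0, 0]]])

```text
time: 17.52
ee_pos: [0.4526, 0.2179, 0.1858]
tool_rot: [3.142, -0.0, -3.085]
ft_force: [-0.3, -0.8, 0.2]
opening: -0.0002
grip_force: 0.0
```

>>> apply_moves(commands=[[0, [0, 0, 0.0033], [0, 0, 0]], [0, [0, 0, 0.0033], [0, 0, 0]]])

```text
time: 17.68
ee_pos: [0.4525, 0.2179, 0.1847]
tool_rot: [-3.142, -0.0, -3.085]
ft_force: [-1.0, -0.6, -1.0]
opening: 0.0003
grip_force: 0.0
```

>>> apply_moves(commands=[[0, [0, 0, 0.0033], [0, 0, 0]], [0, [0, 0, 0.0033], [0, 0, 0]]])

```text
time: 17.85
ee_pos: [0.4525, 0.2179, 0.1837]
tool_rot: [-3.142, -0.0, -3.085]
ft_force: [0.6, 0.5, -0.2]
opening: -0.0004
grip_force: 0.0
```

>>> apply_moves(commands=[[0, [0, 0, 0.0033], [0, 0, 0]], [0, [0, 0, 0.0033], [0, 0, 0]]])

```text
time: 18.02
ee_pos: [0.4525, 0.2179, 0.1827]
tool_rot: [3.142, -0.0, -3.085]
ft_force: [0.6, -0.3, -0.0]
opening: -0.0001
grip_force: 0.0
```

>>> apply_moves(commands=[[0, [0, 0, 0.0033], [0, 0, 0]], [0, [0, 0, 0.0033], [0, 0, 0]]])

```text
time: 18.18
ee_pos: [0.4525, 0.2179, 0.1818]
tool_rot: [3.142, -0.0, -3.085]
ft_force: [-0.4, 0.0, 0.2]
opening: 0.0001
grip_force: 0.0
```

>>> apply_moves(commands=[[0, [0, 0, 0.0033], [0, 0, 0]], [0, [0, 0, 0.0033], [0, 0, 0]]])

```text
time: 18.35
ee_pos: [0.4525, 0.2179, 0.1808]
tool_rot: [3.142, -0.0, -3.085]
ft_force: [0.1, 0.5, 0.8]
opening: 0.0001
grip_force: 0.0
```

>>> apply_moves(commands=[[0, [0, 0, 0.0033], [0, 0, 0]], [0, [0, 0, 0.0033], [0, 0, 0]]])

```text
time: 18.52
ee_pos: [0.4525, 0.2179, 0.1798]
tool_rot: [3.142, -0.0, -3.085]
ft_force: [0.4, -0.4, 0.3]
opening: -0.0003
grip_force: 0.0
```

>>> apply_moves(commands=[[0, [0, 0, 0.0033], [0, 0, 0]], [0, [0, 0, 0.0033], [0, 0, 0]]])

```text
time: 18.68
ee_pos: [0.4525, 0.2179, 0.1788]
tool_rot: [-3.142, -0.0, -3.085]
ft_force: [-0.0, -0.6, 0.2]
opening: -0.0
grip_force: 0.0
```

>>> apply_moves(commands=[[0, [0, 0, 0.0033], [0, 0, 0]], [0, [0, 0, 0.0033], [0, 0, 0]]])

```text
time: 18.85
ee_pos: [0.4525, 0.2179, 0.1778]
tool_rot: [-3.142, -0.0, -3.085]
ft_force: [-0.4, 0.4, -0.1]
opening: -0.0002
grip_force: 0.0
```

>>> apply_moves(commands=[[0, [0, 0, 0.0033], [0, 0, 0]], [0, [0, 0, 0.0033], [0, 0, 0]]])

```text
time: 19.02
ee_pos: [0.4525, 0.2179, 0.1768]
tool_rot: [-3.142, -0.0, -3.085]
ft_force: [-0.3, 0.1, 0.5]
opening: 0.0003
grip_force: 0.0
```

>>> apply_moves(commands=[[0, [0, 0, 0.0033], [0, 0, 0]], [0, [0, 0, 0.0033], [0, 0, 0]]])

```text
time: 19.18
ee_pos: [0.4525, 0.2179, 0.1758]
tool_rot: [-3.142, -0.0, -3.085]
ft_force: [-1.0, 0.2, 0.6]
opening: -0.0001
grip_force: 0.0
```

>>> apply_moves(commands=[[0, [0, 0, 0.0033], [0, 0, 0]], [0, [0, 0, 0.0033], [0, 0, 0]]])

```text
time: 19.35
ee_pos: [0.4525, 0.2179, 0.1748]
tool_rot: [3.142, -0.0, -3.085]
ft_force: [-0.9, -0.0, 0.4]
opening: 0.0
grip_force: 0.0
```

>>> apply_moves(commands=[[0, [0, 0, 0.0033], [0, 0, 0]], [0, [0, 0, 0.0033], [0, 0, 0]]])

```text
time: 19.52
ee_pos: [0.4525, 0.2179, 0.1738]
tool_rot: [-3.142, -0.0, -3.085]
ft_force: [0.6, -0.2, -0.8]
opening: -0.0005
grip_force: 0.0
```

Run:
```python
from h import *
S=r.camera_params("scene");s=r.get_state();print(s['ee_pos'],s['opening'])
for T in(.132,.136,.14,.1425): print(T,"tip",proj(S,np.r_[COL,T-.116]).round(1),"collar",proj(S,np.r_[COL,T]).round(1),"neck/wood",proj(S,np.r_[COL,T-.020]).round(1))
im=r.capture("scene");m,k=brown(im,(250,225,285,310));ys,xs=np.nonzero(m);print("now",k,ys.min(),ys.max())
old=cv2.imread("pics/s5.png")[...,::-1]
print("px changed lower stand",(np.abs(im.astype(int)-old).max(2)[270:310,245:300]>25).sum())
im4=cv2.imread("pics/scene4.png")[...,::-1].copy();m,k=brown(im4,(250,165,285,300));ys,xs=np.nonzero(m);print("held tip .17:",ys.min(),ys.max(),proj(S,np.r_[COL,.170]))
```

```text
[0.45249903 0.21791527 0.1738076 ] -0.0004577316060404268
0.132 tip [[267.  295.8]] collar [[265.8 260.6]] neck/wood [[266.1 267.1]]
0.136 tip [[267.  294.7]] collar [[265.8 259.2]] neck/wood [[266.  265.8]]
0.14 tip [[266.9 293.6]] collar [[265.8 257.9]] neck/wood [[266.  264.5]]
0.1425 tip [[266.9 292.9]] collar [[265.7 257. ]] neck/wood [[265.9 263.7]]
now 139 274 292
px changed lower stand 4
held tip .17: 210 246 [[265.42249275 247.45954274]]
```

Run:
```python
from h import *
S=r.camera_params("scene");s=r.get_state();im=r.capture("scene");cv2.imwrite("pics/s6.png",im[...,::-1])
print("tcp px",proj(S,s['ee_pos']),"head top c for top z .174/.181",proj(S,np.c_[np.tile(COL,(2,1)),[.174,.181]]))
g=cv2.cvtColor(im,cv2.COLOR_RGB2GRAY)[218:262,244:290]
for row in g[::1]: print(''.join(" .:-=+*#%@"[v*10//256] for v in row))
```

```text
tcp px [[265.90677138 246.32602329]] head top c for top z .174/.181 [[265.3761374  246.02922753]
 [265.29424633 243.50185988]]<stdin>:5: RuntimeWarning: overflow encountered in scalar multiply
Traceback (most recent call last):
OverflowError: Python integer 256 out of bounds for uint8
```

Run:
```python
import cv2
g=cv2.imread("pics/s6.png",0)[222:262,242:288]
h=cv2.imread("pics/s5.png",0)[222:262,242:288]
for i,(a,b) in enumerate(zip(g,h)): print(222+i,''.join(" .:-=+*#%@"[int(v)*10//256] for v in a),"|",''.join(" .:-=+*#%@"[int(v)*10//256] for v in b))
```

```text
222 %%#+-:.......................:-*%%%%%%%%%%%%%% | %%%%#############*+*+=*#%%@%%%%%%%%%%%%%%%%%%%
223 %%%#*+-:...................:::-*%%%%%%%%%%%%%% | %%%#############*+++==+%%@@%%%%%%%%%%%%%%%%%%%
224 %%%###*+-:................::::-#%%%%%%%%%%%%%% | %%#############*++====+%%%%%%%%%%%%%%%%%%%%%%%
225 %%######*+-::...........::--::-#%%%%%%%%%%%%%% | %#############*++=====+%%%%%%%%%%%%%%%%%%%%%%%
226 %%%#######**+-:.........:---::-#%%%%%%%%%%%%%% | %############*+++====++%%%%%%%%%%%%%%%%%%%%%%%
227 %#%#########*=+-........:---::-#%@@@@@@@%%%%%% | %###########*+#+===+++*%%%%%%%%%%%%%%%%%%%%%%%
228 ########%%#****=:.......:---::=%@@@@@@@@@@%%%% | ###########****+==++++#%%%%%%%%%%%%%@@%%%%%%%%
229 *#########****+-:.......:---::=%@@@@@@@@@@@%%% | +#########****+==++++#%%%%%%%%%%%@%%%@%%%%%%%%
230 +########****+==:.......:---::=%%@@@@@@@@@@@@@ | =########****+===+++*%%%%%%%%%%%%%%%%%%%%%%%%%
231 =#######****+===-.......:---::=%%%%%%%%%%%@@@@ | =#######*+**+===+*+*#%%%%%%%%%%%%%%%%%%%%%%%%%
232 =######*+**+===+-:......:---::=%%%%%%%%%%%%%%% | =*#####*+**+===+%%##%%%%%%%%%%%%%%%%%%%%%%%%%%

[... 2199 characters left out ...]

255 =--==++=-------------------============-=%%%%@ | =--==++=-------------------============-=#%%%%
256 ===+*++=--------------------============+#%%%% | ===+*++=---------------------==-========+#%%%%
257 ===#%##+=--------------=-----===========*%%%%% | =-=#%##+=----------------------=========*%%%%%
258 ===#%%%%#+=-------------=----==========*%%%%%% | =-=#%%%##+=-------------------=========*%%%%%%
259 ===#%%%%%%#+-----------------=========+%%%%%%% | =-=#%%%%%%#+-----------------==-======+#%%%%%%
260 ===#%%%%%%%*=----------------========*#%%%%%%% | =-=*%%%%%%%*=----------------======-=*#%%%%%%%
261 ===#%%%@@%%*=----------------=======+#%%%%%%%% | ===*%%%%%%%*=----------------=======+#%%%%%%%%
```

Measured against the picture, the visible fingertips still hang about 15 to 20 mm above the head. I carry on down in small steps.

>>> apply_moves(commands=[[0, [0, 0, 0.0066], [0, 0, 0]], [0, [0, 0, 0.0132], [0, 0, 0]], [0, [0, 0, 0.0198], [0, 0, 0]], [0, [0, 0, 0.0198], [0, 0, 0]]])

```text
time: 19.95
ee_pos: [0.4523, 0.2179, 0.1675]
tool_rot: [-3.142, -0.001, -3.085]
ft_force: [0.4, 0.5, -0.1]
opening: -0.0001
grip_force: 0.0
```

>>> apply_moves(commands=[[0, [0, 0, 0.0033], [0, 0, 0]], [0, [0, 0, 0.0066], [0, 0, 0]], [0, [0, 0, 0.0066], [0, 0, 0]]])

```text
time: 20.2
ee_pos: [0.4525, 0.2179, 0.1659]
tool_rot: [3.142, -0.0, -3.085]
ft_force: [1.2, -0.8, -0.5]
opening: 0.0002
grip_force: 0.0
```

>>> apply_moves(commands=[[0, [0, 0, 0.0033], [0, 0, 0]], [0, [0, 0, 0.0033], [0, 0, 0]]])

```text
time: 20.37
ee_pos: [0.4526, 0.2179, 0.165]
tool_rot: [3.142, -0.0, -3.085]
ft_force: [0.7, 0.1, 0.6]
opening: 0.0001
grip_force: 0.0
```

Run:
```python
from h import *
im=r.capture("scene");g=cv2.cvtColor(im,cv2.COLOR_RGB2GRAY)[226:254,250:284]
for i,a in enumerate(g): print(226+i,''.join(" .:-=+*#%@"[int(v)*10//256] for v in a))
t=r.capture("top");cv2.imwrite("pics/t7.png",t[...,::-1])
```

```text
226 ...................:.:-#%@@%@%%%%%
227 ..................::::-#%@@@@@@@@%
228 -::..............::-::-#%@@@@@@@@@
229 **=-:...........::--::-*%@@@@@@@@@
230 #*+*=::.........:---::-#%@@@@@@@@@
231 ****=---:.......:---::=#%%%%@@@@@@
232 +**+====-.......:---::=%%%%%%%%%%%
233 *++===+*=:......:---::=%%%%%%%%%%%
234 +====+*%+:......:---::=%%%%%%%%%%%
235 ====+*%%+:......:---::=%%%%%%%%%%%
236 ==++*%%#+-......:---::+%%%%%%%%%%%
237 =++*%%#%%+-:....:---:-*%%%%%%%@@@@
238 ++*%%##%@%#=-:..:---:-+#%%%%%@@@@@
239 +*%%##%@@@%%*=:::----==+*#%%%@@@@@
240 *%%##%@@@@@@#=------=====+*#%%%@@@
241 %%##%@@@@@@@*==============+*#%%%@
242 %%#%@@@@@@@@*=================+#%@
243 %%%@@@@@@@@#+=++++==========-=++%%
244 ##%%@@@@@@#+==++++=========--=*##%
245 +*#%%%####+====++=========--=+***%
246 -=+**#*+++================-==++++%
247 --===++==================-=====++%
248 ----====================-======+*#
249 ------=================-=======+*#
250 --------==============-========++#
251 ----------===========-========+=+#
252 ------------==================+=+%
253 --------------==================+%
```

>>> apply_moves(commands=[[0, [0, 0, 0.0033], [0, 0, 0]], [0, [0, 0, 0.0066], [0, 0, 0]], [0, [0, 0, 0.0066], [0, 0, 0]]])

```text
time: 20.72
ee_pos: [0.4525, 0.2179, 0.1629]
tool_rot: [-3.142, -0.0, -3.085]
ft_force: [0.3, -0.1, -0.4]
opening: -0.0003
grip_force: 0.0
```

>>> apply_moves(commands=[[0, [0, 0, 0.0033], [0, 0, 0]], [0, [0, 0, 0.0066], [0, 0, 0]], [0, [0, 0, 0.0066], [0, 0, 0]]])

```text
time: 20.97
ee_pos: [0.4525, 0.2179, 0.1609]
tool_rot: [-3.142, -0.0, -3.085]
ft_force: [-0.2, 0.4, -0.5]
opening: 0.0002
grip_force: 0.0
```

>>> apply_moves(commands=[[0, [0, 0, 0.0033], [0, 0, 0]], [0, [0, 0, 0.0033], [0, 0, 0]]])

```text
time: 21.13
ee_pos: [0.4525, 0.2179, 0.16]
tool_rot: [3.142, -0.0, -3.085]
ft_force: [-0.5, 0.0, -0.7]
opening: -0.0
grip_force: 0.0
```

>>> apply_moves(commands=[[0, [0, 0, 0.0033], [0, 0, 0]], [0, [0, 0, 0.0033], [0, 0, 0]]])

```text
time: 21.3
ee_pos: [0.4525, 0.2179, 0.159]
tool_rot: [3.142, -0.0, -3.085]
ft_force: [0.5, 0.8, 0.2]
opening: -0.0001
grip_force: 0.0
```

>>> apply_moves(commands=[[0, [0, 0, 0.0033], [0, 0, 0]], [0, [0, 0, 0.0033], [0, 0, 0]]])

```text
time: 21.47
ee_pos: [0.4525, 0.2179, 0.158]
tool_rot: [-3.142, -0.0, -3.085]
ft_force: [0.3, -0.2, 0.1]
opening: 0.0
grip_force: 0.0
```

>>> apply_moves(commands=[[0, [0, 0, 0.0033], [0, 0, 0]], [0, [0, 0, 0.0033], [0, 0, 0]]])

```text
time: 21.63
ee_pos: [0.4525, 0.2179, 0.157]
tool_rot: [-3.142, -0.0, -3.085]
ft_force: [1.3, -0.6, -0.2]
opening: -0.0003
grip_force: 0.0
```

>>> apply_moves(commands=[[0, [0, 0, 0.0033], [0, 0, 0]], [0, [0, 0, 0.0033], [0, 0, 0]]])

```text
time: 21.8
ee_pos: [0.4525, 0.2179, 0.156]
tool_rot: [3.142, -0.0, -3.085]
ft_force: [-0.1, 0.6, 0.2]
opening: -0.0002
grip_force: 0.0
```

Run:
```python
from h import *
s=r.get_state();print(s['ee_pos'],s['ft_force'])
im=r.capture("scene");g=cv2.cvtColor(im,cv2.COLOR_RGB2GRAY)[230:256,250:284]
for i,a in enumerate(g): print(230+i,''.join(" .:-=+*#%@"[int(v)*10//256] for v in a))
W=r.camera_params("wrist");w=r.capture("wrist");cv2.imwrite("pics/w7.png",w[...,::-1])
print(proj(W,[s['ee_pos'],np.r_[COL,.181],np.r_[COL-[.028,0],.181]]))
g=cv2.cvtColor(w,cv2.COLOR_RGB2GRAY)[150:420:5,200:364:2]
for i,a in enumerate(g): print(150+5*i,''.join(" .:-=+*#%@"[int(v)*10//256] for v in a))
```

```text
[0.45248945 0.21792147 0.15597995] [-0.13320516  0.57448921  0.24510378]
230 ...................:::-#%@@@@@@@@@
231 :.................::::-#%%%%@@@@@@
232 --:..............:--::-*%%%%%%%%%%
233 +=-:::..........:---::-*%%%%%%%%%%
234 +=====-::.......:---::-#%%%%%%%%%%
235 ====+*#*-:......:---::=#%%%%%%%%%%
236 ==++*%%#=:......:---::=%%%%%%%%%%%
237 =++*%%##+:......:---::=%%%%%%%@@%@
238 ++*%%##%*:......:---::-*%%%%%@@@@@
239 +*%%##%%*-......:---::-=*#%%%@@@@@
240 *%%##%@@%+::.....---::-==+*#%%%@@@
241 %%##%@@@@%+-:...:---:-=====+*#%%%@
242 %%#%@@@@@%*=-:..:----=========*#%@
243 %%%@@@@@@#+==--:----========-=##%%
244 ##%%@@@##+=================--=*##%
245 +*#%%##++======+==========--==+**%
246 -=+**++===================-====++%
247 --=======================-==+==++%
248 ----====================-==+===+*#
249 -------================-=======**#
250 ---------=============-======++++#
251 ----------===========-=======+*++#
252 ------------=================++=+%
253 --------------==================+%
254 ----------------================+#
255 -------------------============-=%
[[282.1699146
[... 3989 characters left out ...]

375 .                                    -++++++=.                                    
380 .....                               .=++++++=.                                    
385                                       ..:::.                                      
390                                                                                   
395                                                                                   
400                                                                                   
405                                                                                   
410                                                                                   
415
```

Run:
```python
from h import *
s=r.get_state();q=E(s['tool_rot']);W=r.camera_params("wrist");S=r.camera_params("scene")
for dz in(0,-.005,-.01,-.015,-.02,-.025):
    P=s['ee_pos']+q.apply([[.011,0,dz],[.011,.007,dz],[-.011,.007,dz]]);print(dz,proj(W,P).round(1).tolist(),proj(S,P).round(1).tolist())
w=cv2.imread("pics/w7.png",0)
for x in(272,278,283,290): print(x,[int(v) for v in w[225:275:2,x]])
for y in (225,235,250,265): print(y,"edges",[int(v) for v in w[y,238:252]],[int(v) for v in w[y,312:326]])
```

```text
0 [[282.1, 226.1], [294.5, 226.1], [294.0, 260.8]] [[270.9, 255.1], [268.8, 257.5], [259.1, 252.5]]
-0.005 [[282.2, 229.5], [294.9, 229.5], [294.4, 265.0]] [[270.9, 253.3], [268.8, 255.8], [259.0, 250.7]]
-0.01 [[282.2, 233.1], [295.2, 233.1], [294.7, 269.3]] [[270.9, 251.6], [268.7, 254.0], [259.0, 249.0]]
-0.015 [[282.2, 236.8], [295.6, 236.8], [295.0, 273.9]] [[270.8, 249.8], [268.7, 252.2], [258.9, 247.2]]
-0.02 [[282.3, 240.8], [296.0, 240.8], [295.4, 278.7]] [[270.8, 248.0], [268.6, 250.4], [258.8, 245.4]]
-0.025 [[282.3, 245.1], [296.4, 245.0], [295.8, 283.8]] [[270.8, 246.2], [268.6, 248.6], [258.7, 243.6]]
272 [71, 72, 56, 37, 67, 73, 73, 72, 73, 72, 72, 72, 72, 72, 74, 68, 45, 44, 45, 45, 46, 44, 45, 44, 46]
278 [71, 72, 55, 35, 68, 72, 71, 72, 72, 73, 71, 71, 71, 71, 71, 66, 34, 32, 29, 27, 27, 27, 27, 27, 27]
283 [73, 72, 53, 37, 66, 71, 71, 70, 71, 71, 72, 71, 71, 72, 73, 67, 23, 15, 16, 12, 14, 13, 14, 16, 16]
290 [70, 70, 54, 36, 65, 69, 70, 69, 71, 70, 69, 69, 71, 70, 71, 66, 43, 45, 45, 44, 45, 44, 44, 43, 46]
225 edges [150, 151, 150, 142, 114, 74, 54, 59, 65, 70, 82, 96, 103, 103] [69, 69, 68, 66, 63, 60, 57, 55, 71, 99, 125, 144, 150, 150]
235 edges [151, 149, 150, 149, 135, 99, 65, 57, 61, 63, 66, 68, 69, 71] [70, 68, 67, 64, 62, 59, 61, 87, 122, 144, 150, 149, 148, 148]
250 edges [134, 128, 128, 128, 127, 111, 77, 55, 58, 62, 65, 68, 68, 70] [68, 68, 65, 64, 59, 56, 65, 96, 123, 132, 131, 131, 130, 131]
265 edges [131, 128, 128, 130, 130, 117, 89, 63, 57, 60, 63, 66, 68, 70] [67, 65, 64, 62, 58, 63, 92, 120, 131, 132, 129, 130, 130, 132]
```

>>> apply_moves(commands=[[0, [0, 0, 0.0033], [0, 0, 0]], [0, [0, 0, 0.0033], [0, 0, 0]]])

```text
time: 22.07
ee_pos: [0.4525, 0.2179, 0.155]
tool_rot: [3.142, -0.0, -3.085]
ft_force: [0.1, -0.3, 0.2]
opening: -0.0001
grip_force: 0.0
```

>>> apply_moves(commands=[[0, [0, 0, 0.0033], [0, 0, 0]], [0, [0, 0, 0.0033], [0, 0, 0]]])

```text
time: 22.23
ee_pos: [0.4525, 0.2179, 0.154]
tool_rot: [-3.142, -0.0, -3.085]
ft_force: [-0.6, -0.3, -0.8]
opening: 0.0002
grip_force: 0.0
```

>>> apply_moves(commands=[[0, [0, 0, 0.0033], [0, 0, 0]], [0, [0, 0, 0.0033], [0, 0, 0]]])

```text
time: 22.4
ee_pos: [0.4525, 0.2179, 0.153]
tool_rot: [-3.142, -0.0, -3.085]
ft_force: [0.2, 0.3, -0.0]
opening: -0.0002
grip_force: 0.0
```

>>> apply_moves(commands=[[0, [0, 0, 0.0033], [0, 0, 0]], [0, [0, 0, 0.0033], [0, 0, 0]]])

```text
time: 22.57
ee_pos: [0.4525, 0.2179, 0.152]
tool_rot: [3.142, -0.0, -3.085]
ft_force: [0.4, -0.3, 1.0]
opening: 0.0
grip_force: 0.0
```

>>> apply_moves(commands=[[0, [0, 0, 0.0033], [0, 0, 0]], [0, [0, 0, 0.0033], [0, 0, 0]]])

```text
time: 22.73
ee_pos: [0.4525, 0.2179, 0.151]
tool_rot: [3.142, -0.0, -3.085]
ft_force: [-0.1, 0.1, -0.6]
opening: -0.0
grip_force: 0.0
```

>>> apply_moves(commands=[[0, [0, 0, 0.0033], [0, 0, 0]], [0, [0, 0, 0.0033], [0, 0, 0]]])

```text
time: 22.9
ee_pos: [0.4526, 0.2179, 0.1501]
tool_rot: [3.142, -0.0, -3.085]
ft_force: [0.2, 1.0, 0.4]
opening: -0.0001
grip_force: 0.2
```

>>> apply_moves(commands=[[0, [0, 0, 0.0033], [0, 0, 0]], [0, [0, 0, 0.0033], [0, 0, 0]]])

```text
time: 23.07
ee_pos: [0.4527, 0.218, 0.1496]
tool_rot: [3.141, 0.0, -3.085]
ft_force: [-0.9, -1.0, 4.8]
opening: -0.0001
grip_force: 2.2
```

>>> apply_moves(commands=[[0, [0, 0, 0.0033], [0, 0, 0]], [0, [0, 0, 0.0033], [0, 0, 0]]])

```text
time: 23.23
ee_pos: [0.4528, 0.218, 0.1491]
tool_rot: [3.141, 0.001, -3.085]
ft_force: [-2.1, 0.1, 8.0]
opening: 0.0002
grip_force: 4.2
```

>>> apply_moves(commands=[[0, [0, 0, 0.0033], [0, 0, 0]], [0, [0, 0, 0.0033], [0, 0, 0]]])

```text
time: 23.4
ee_pos: [0.4529, 0.218, 0.1486]
tool_rot: [3.141, 0.001, -3.085]
ft_force: [-4.5, -0.4, 12.2]
opening: 0.0004
grip_force: 6.0
```

It yields at a steady 8 N/mm up to 12 N with no give, so the head rests solidly on the collar and the catch is in. I back off.

>>> apply_moves(commands=[[0, [0, 0, -0.01], [0, 0, 0]], [0, [0, 0, -0.05], [0, 0, 0]], [0, [0, 0, -0.15], [0, 0, 0]], [0, [0, 0, -0.28], [0, 0, 0]], [0, [0, 0, -0.4], [0, 0, 0]], [0, [0.2, 0, -0.4], [0, 0, 0]], [0, [0.2, 0, -0.4], [0, 0, 0]], [0, [0.2, 0, -0.4], [0, 0, 0]], [0, [0.2, 0, -0.4], [0, 0, 0]]])

```text
time: 24.15
ee_pos: [0.3926, 0.2147, 0.2682]
tool_rot: [3.141, 0.001, -3.084]
ft_force: [0.5, 0.5, -0.1]
opening: -0.0001
grip_force: 0.0
```

Run:
```python
from h import *
s=r.get_state();print(s['time'],s['ee_pos'],s['ft_force'])
im=r.capture("scene");t=r.capture("top");cv2.imwrite("pics/s8.png",im[...,::-1]);cv2.imwrite("pics/t8.png",t[...,::-1])
o=cv2.imread("pics/s5.png")[...,::-1];d=np.abs(im.astype(int)-o).max(2)>40
print("head/stand rows changed",d[248:310,240:300].sum())
# left/right levelness: edge of top face, +y long edge, slope vs level prediction
S=r.camera_params("scene");g=cv2.cvtColor(im,cv2.COLOR_RGB2GRAY).astype(float)
e=[(x,240+np.argmin(np.diff(g[240:262,x]))) for x in range(250,272,3)];print(e)
for tl in(-.05,0,.05): print(tl,proj(S,R.from_euler('ZY',[SY,tl]).apply([[-.028,.019,.04],[.028,.019,.04]])+np.r_[COL,.14]).round(1).tolist())
m,k=brown(im,(250,225,285,310));ys,xs=np.nonzero(m);print([(y,xs[ys==y].mean().round(1)) for y in range(ys.min(),ys.max()+1,3)])
a=cv2.imread("pics/scene0.png")[...,::-1];dd=np.abs(im.astype(int)-a).max(2)>60
print("cup lower part changed",dd[222:242,303:326].sum(),"others",dd[280:380,120:250].sum(),dd[230:275,170:210].sum())
```

```text
24.15 [0.3926193  0.2146789  0.26815156] [ 0.46830864  0.50523797 -0.08154501]
head/stand rows changed 119
[(250, np.int64(244)), (253, np.int64(246)), (256, np.int64(247)), (259, np.int64(249)), (262, np.int64(250)), (265, np.int64(252)), (268, np.int64(254)), (271, np.int64(255))]
-0.05 [[273.0, 258.0], [247.7, 243.9]]
0 [[272.1, 257.0], [246.9, 244.0]]
0.05 [[271.1, 256.1], [246.0, 244.1]]
[(274, np.float64(265.0)), (277, np.float64(267.0)), (280, np.float64(266.5)), (283, np.float64(266.5)), (286, np.float64(267.0)), (289, np.float64(266.5)), (292, np.float64(267.0))]
cup lower part changed 0 others 0 0
```

```bash
python3 -c "
from plant import r
print(r.hand_in())"
```

```text
the job is handed in; nothing more can be done
None
```

The mallet is in its stand: the head sits level on the collar, the catch was felt going in, and a 12 N press on top showed no slip. The gripper has let go and backed clear, the draining cup was not moved, and the job was handed in at about 24 s; early on, joint 2 briefly read -0.8402 against its -0.84 limit.

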